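# Unload the coil winder

## Robot

A 6-joint arm with a two-finger parallel gripper is mounted at the origin on a cart in front of the work surface, level with it; the furniture and walls round the work are solid. World frame = base frame: x ahead of the robot, y to its left, z up, the work surface at z = 0. Lengths are in m, angles in degrees, forces in N, time in s.
With the tool pointing down it reaches from about 0.375 to 0.9 m from the base axis. Payload 3.1 kg.
Tool frame: the origin (TCP) lies between the finger pads; the fingertips stand 11 mm ahead of it and the grasp point (between the pads) lies 8 mm behind it; z points along the fingers, y is the line along which they close (so a half turn about z gives the same grasp; the last joint's range is limited). The gripper opens to 87 mm and grips with 3 to 60 N. Pads are 19 mm wide; open, the fingers measure 117 mm over their backs; the gripper's body (75 mm by 190 mm) begins 51 mm behind the grasp point.
Start: joints at [-83.795, 30.224, 82.088, -0, 67.689, -10.227], TCP at [0.177, -0.599, 0.234] pointing down, gripper open.
Joint ranges: [-176.69, 176.69], [-43.24, 126.21], [12.49, 139.97], [-82, 262], [0, 151.66], [-163.58, 163.58]. Speed limits (degrees/s): [159.86, 159.86, 180, 180, 180, 180].

## Interface

Orientations are given as a 3x3 rotation matrix whose columns are the frame's x, y, z axes.
In Python, from rig import bot gives the robot as it stands.
- The arm moves only by the tool apply_moves, never from a script. Its argument "steps" is a list that holds one entry, the list of rows, each a list of 7 numbers: the shift along the tool's x, y, z in cm, then the turn, a rotation vector about the tool's x, y, z in degrees, then the gripper command: -1 is shut, 1 is fully open, values between are in proportion. In form: [[[dx, dy, dz, rx, ry, rz, jaw], ...]]. A call has 1 to 20 rows; each row is the pose to reach, as a shift and turn from the pose commanded when the call began, along the tool's axes at that moment; what a row does not reach only later rows make up. A row lasts 1/8 s, in which the tool goes at most 62.5 mm and 10.7 degrees, less where a joint would pass 70% of its speed; a pose out of reach is approached as far as the arm can. A call with a gripper value outside its range is refused whole. The fingers move at their own pace and stop on an object; the grip force is fixed at half the most. Time passes only in rows, so rows that repeat a pose let the fingers close. It gives the time, the measured TCP pose, the force, the opening and the grip force at its end, in the units of the state.
- bot.read_state(): the state, without advancing time (a new reading comes with each control period).
- bot.capture(name): name is "scene" or "top" or "wrist"; returns the picture (400x640x3 uint8, blue, green, red); there is no depth.
- bot.camera_model(name): a dict with "intrinsics" (3x3 intrinsics, pixels), "k1" (the pictures are not rectified: a ray, as slopes to the right and down, at radius r is drawn at 1 + k1 r^2 times it, then the intrinsics apply), "R" (3x3) and "t" (3): a world point X has camera coordinates R X + t. Camera axes: x right, y down, z forward; pixel columns grow to the right and rows downward; lengths in m; the calibration is good to about 2 mm. A picture is of the moment at which its call begins: read the wrist's pose just before it. camera_model takes no time and is no camera call; for the wrist camera it gives the pose at the moment of the call.
- bot.hand_in(): hands the job in; it is judged then, once.
The state is a dict: "time_s": time; "joint_positions": joint angles; "qvel": joint speeds; "tau": joint torques, N m; "position": TCP position; "tcp_rot": TCP orientation; "force": force on the tool from outside, world axes, zero at the start; "moment": the same for the moment, N m; "opening": opening from 0.0 (shut) to 1.0 (fully open); "grasp_force": force on a finger pad.
Only numpy, scipy, OpenCV 4.12 (cv2) and the standard library are available. Lean on these libraries where they do the work, as an engineer would, in place of code of your own. Each camera call takes 0.05 s, during which the arm holds its last target. There are 200 camera calls.

## Task

Unload the coil winder: lift the drop guard by the knob on its stay bar and hook the bar's slot over the catch pin so that the guard stays up; hang every blue wire guide plate on the rack, each by its slot on a pin of its own with the pin in the pocket at the slot's end; slide all wound spools up off the spindles and stand them upright on the floor of the wooden tray, not stacked. With everything unloaded and the guard still up, unhook the stay bar and lower the guard fully under control, not letting it drop.

Things in the scene. Friction and masses are not known exactly. Their poses are not given: they have to be found in the camera images.
- winder: coil winder, fixed: grey base plate 15 mm high, green motor housing behind (140 mm high, x above 92 mm), two rails. Origin on the table, between the two upright spindles (in y +35 and -75 mm); x points away from the robot at yaw 0, y left. The rails, at y +-150 mm, rise to +x at 30 degrees: u = (0.866, 0, 0.5) is up the slope, n = (-0.5, 0, 0.866) its normal; 200 mm high over the spindles
- guard (a joint): travel of the drop guard (clear panel in a yellow frame, 185 mm along the slope, 284 mm wide, 0.4 kg) up its rails, m: 0 down (covers the spindles), 0.275 top stop, 0.25 when its stay bar hangs on the catch pin; it slides down by itself when let go
- stay_bar (a joint): swing of the flat steel stay bar (22 mm wide, 5 mm thick, 112 mm long) about n at its pivot, rad: 0 pointing straight up the slope, positive leaning inward (left), range -0.06 to 0.75; it stays where it is left. Swung inward by 0.35 rad or more it passes the catch pin
- stay_pivot (a point): pivot of the stay bar on the guard's front right corner, travels with the guard; at x = -93, y = -150, z = 152 mm in the winder's frame with the guard down
- stay_knob (a point): centre of the black 26 mm ball knob on the stay bar, 45 mm from the pivot along the bar and 33 mm off it along n; guard and bar both follow this knob; grip it from above
- stay_slot (a point): point of the stay bar, 83 mm from its pivot, that lies on the catch pin's axis when hooked. The slot is 16 mm wide (66 to 82 mm from the pivot), open on the bar's outer (right) side; a 5 mm pocket in its upper side (to 87 mm), behind a lip at the mouth, holds the pin
- catch_pin (a point): middle of the fixed catch pin (8 mm diameter, 20 mm long, along n) on the right rail, level with the stay bar. With the guard at 0.259 the pin faces the middle of the slot's width: swing the bar to 0 over it, then lower the guard to 0.25 to seat the pin in the pocket
- pin_left (a point): left pin of the rack (fixed stand, wooden rail): horizontal, 8 mm diameter, 135 mm above the table, pointing towards the robot (its frame's -x) with a 14 mm head 4 mm thick; the point is midway in the 15 mm gap between rail and head, y runs along the rail to the left. The rail's top is 6 mm above the pin's axis, nothing is higher; 12 mm base plate below
- pin_right (a point): right pin of the rack, the same, 100 mm to the right of the left one
- tray: loose wooden tray, 222 mm (its x) by 172 mm (its y), 20 mm high, walls and floor 6 mm thick; origin at the centre of its underside; about 0.6 kg
- guide_a_mid (a point): guide a (right spindle), a flat blue upright plate 5 mm thick (its x), 146 mm tall, 0.09 kg; the point is half-way up. From it, in its y, z: stem y -5 to 17 mm, z -73 to -5; head y -28 to 24 mm, z -5 to 73. Grip it by the top across its thickness, fingertips above z 40 to clear rack rail and pin head. It stands at y = -38 mm of the winder in a 22 mm deep groove and lifts straight up. May be absent
- guide_a_seat (a point): point of guide a, 28 mm above guide_a_mid, that lies on the pin's axis when it hangs. Its slot, 16 mm high (17 to 1 mm below this point), is open at the -y edge and ends 6 mm to +y of this point; at its end, 6 mm to either side, a 5 mm pocket in its upper edge (to 4 mm above this point) takes the pin. The nose below the slot reaches over the spools
- guide_b_mid (a point): guide b (left spindle), a flat blue upright plate 5 mm thick (its x), 146 mm tall, 0.09 kg; the point is half-way up. From it, in its y, z: stem y -5 to 17 mm, z -73 to -5; head y -28 to 24 mm, z -5 to 73. Grip it by the top across its thickness, fingertips above z 40 to clear rack rail and pin head. It stands at y = 72 mm of the winder in a 22 mm deep groove and lifts straight up. May be absent
- guide_b_seat (a point): point of guide b, 28 mm above guide_b_mid, that lies on the pin's axis when it hangs. Its slot, 16 mm high (17 to 1 mm below this point), is open at the -y edge and ends 6 mm to +y of this point; at its end, 6 mm to either side, a 5 mm pocket in its upper edge (to 4 mm above this point) takes the pin. The nose below the slot reaches over the spools
- spool_a1_mid (a point): lower spool on the right spindle (y = -75 mm of the winder; 10 mm diameter, tip 72 mm above the table): copper winding between black flanges, 48 mm diameter, 30 mm high, bore 16 mm, about 0.12 kg; the point is its centre, z along the bore; its underside starts 20 mm above the table
- spool_a2_mid (a point): upper spool on the right spindle (y = -75 mm of the winder; 10 mm diameter, tip 72 mm above the table): copper winding between black flanges, 48 mm diameter, 30 mm high, bore 16 mm, about 0.12 kg; the point is its centre, z along the bore; stands on the lower spool; in some starts absent
- spool_b1_mid (a point): lower spool on the left spindle (y = 35 mm of the winder; 10 mm diameter, tip 72 mm above the table): copper winding between black flanges, 48 mm diameter, 30 mm high, bore 16 mm, about 0.12 kg; the point is its centre, z along the bore; its underside starts 20 mm above the table
- spool_b2_mid (a point): upper spool on the left spindle (y = 35 mm of the winder; 10 mm diameter, tip 72 mm above the table): copper winding between black flanges, 48 mm diameter, 30 mm high, bore 16 mm, about 0.12 kg; the point is its centre, z along the bore; stands on the lower spool; in some starts absent

How it is judged:
By the outcome, as a careful person would: the job done as asked, in the order asked, and still so for the second after the job is handed in, with the robot touching nothing.
Of spool_a2, spool_b2 only 1 to 2 are there at a start; the rules pass over those that are not, and their reading is None.
Of guide_a, guide_b only 1 to 2 are there at a start; the rules pass over those that are not, and their reading is None.
At some moment in a run one of tray may be knocked a few centimetres aside while the robot is not near it.
It also fails if it takes over 210 s, if anything falls off the work surface, if the arm or the gripper's body presses on something with over 40 N, if the wrist force passes 120 N, or if a joint passes its speed limit or range.

## Working session

There is one attempt and no reset: what is moved stays moved. The work goes in short steps, Python scripts to look and compute and a tool call to move; the robot and the scene stay as the last step left them, time stands still between calls to the robot, and variables do not carry over. Pictures are saved under pics/ and viewed, at most 14 in all, crops included, and the job is handed in when it is done.

Besides the shell and the picture viewer there is one more tool, called after "Emit:" as a command line: name --argument value ..., lists and objects as JSON in quotes. apply_moves: Moves the arm, as the interface text tells. Its arguments: {"type":"object","properties":{"steps":{"type":"array","items":{"type":"array","items":{"type":"array","items":{"type":"number"}}}}},"required":["steps"]}

```bash
ls; mkdir -p pics
cat > h.py <<'E'
import numpy as np, cv2
from rig import bot
def ray(name,uv,m=None):
    m=m or bot.camera_model(name); K=np.array(m["intrinsics"]);R=np.array(m["R"]);t=np.array(m["t"])
    d=np.array([m["k1"],0,0,0,0.]) if 0 else np.array([m["k1"],0,0,0.])
    p=cv2.undistortPoints(np.array([[uv]],float),K,d)[0,0]
    v=R.T@np.array([p[0],p[1],1]); return -R.T@t, v/np.linalg.norm(v)
def onz(name,uv,z,m=None):
    c,v=ray(name,uv,m); return c+v*(z-c[2])/v[2]
def tri(rays):
    A=np.zeros((3,3));b=np.zeros(3)
    for c,v in rays:
        P=np.eye(3)-np.outer(v,v);A+=P;b+=P@c
    return np.linalg.solve(A,b)
def proj(name,X,m=None):
    m=m or bot.camera_model(name); K=np.array(m["intrinsics"]);R=np.array(m["R"]);t=np.array(m["t"])
    c=R@np.array(X)+t; s=c[:2]/c[2]; s=s*(1+m["k1"]*(s@s)); return (K@np.r_[s,1])[:2]
E
python3 - <<'E'
from h import *
s=bot.read_state(); print(s["time_s"],s["position"],s["force"])
for n in("scene","top","wrist"):
    m=bot.camera_model(n); im=bot.capture(n); cv2.imwrite(f"pics/{n}0.png",im)
    R=np.array(m["R"]);print(n,-R.T@np.array(m["t"]),R[2],m["k1"],np.array(m["intrinsics"])[0,0])
E
```

```text
pics
0.0 [ 0.17674542 -0.5987622   0.23257389] [ 0.01684277  0.19500607 -1.1398938 ]
scene [ 1.41716844 -0.94837221  1.03566569] [-0.56470865  0.61623763 -0.5489584 ] -0.13044883563019172 484.20797558601623
top [-0.05153008 -0.11588628  1.47544166] [ 0.4334958   0.07306737 -0.89818848] -0.08683636157419569 503.34093173600695
wrist [ 0.24623214 -0.57956415  0.38321829] [-0.25611307 -0.07271658 -0.96390788] -0.014488835808653682 290.03676035201573
```

View pics/scene0.png

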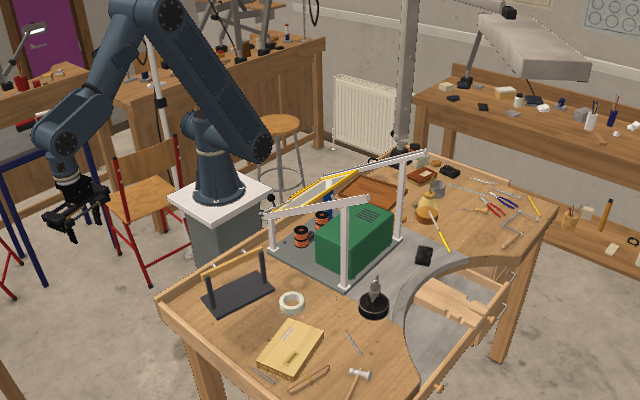

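View pics/top0.png

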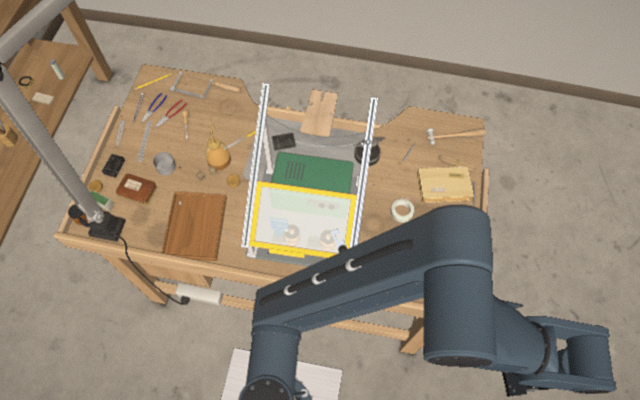

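The scene view shows the winder at (330,230), the rack at (238,285), and the tray behind it. The top view shows the winder at (305,180) and the tray at (195,225), but the arm hides the rack.

Run:
```python
from h import *
a=cv2.imread("pics/scene0.png")[140:330,190:450]; b=cv2.imread("pics/top0.png")[80:265,150:400]
a=cv2.resize(a,None,fx=3,fy=3,interpolation=cv2.INTER_CUBIC);cv2.imwrite("pics/sc.png",a)
b=cv2.resize(b,None,fx=3,fy=3,interpolation=cv2.INTER_CUBIC);cv2.imwrite("pics/tc.png",b)
s=bot.read_state();print(np.round(s["tcp_rot"],3))
for uv in [(175,191),(226,195),(220,259),(163,253)]: print("tray",onz("top",uv,.02))
```

```text
[[ 0.959  0.283 -0.   ]
 [ 0.283 -0.959  0.002]
 [ 0.    -0.002 -1.   ]]
tray [0.59016691 0.47134208 0.02      ]
tray [0.60880636 0.30351252 0.02      ]
tray [0.39428419 0.26276573 0.02      ]
tray [0.37779696 0.4409873  0.02      ]
```

View pics/sc.png

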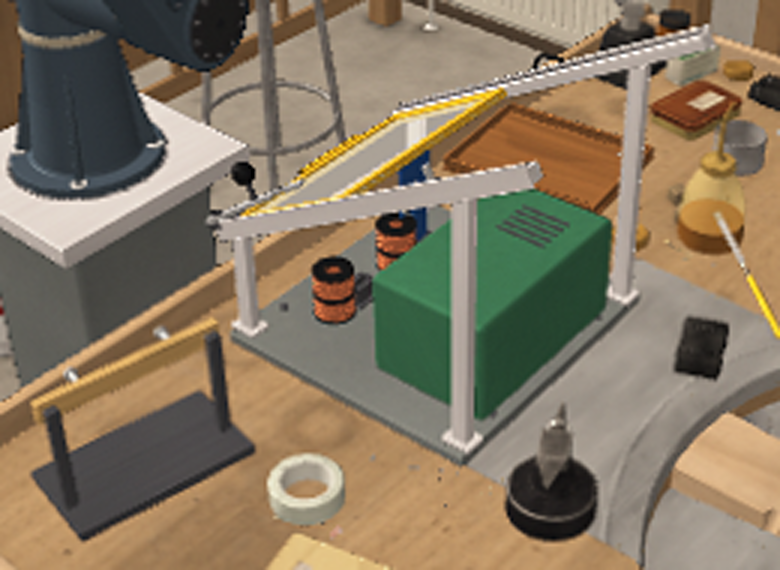

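View pics/tc.png

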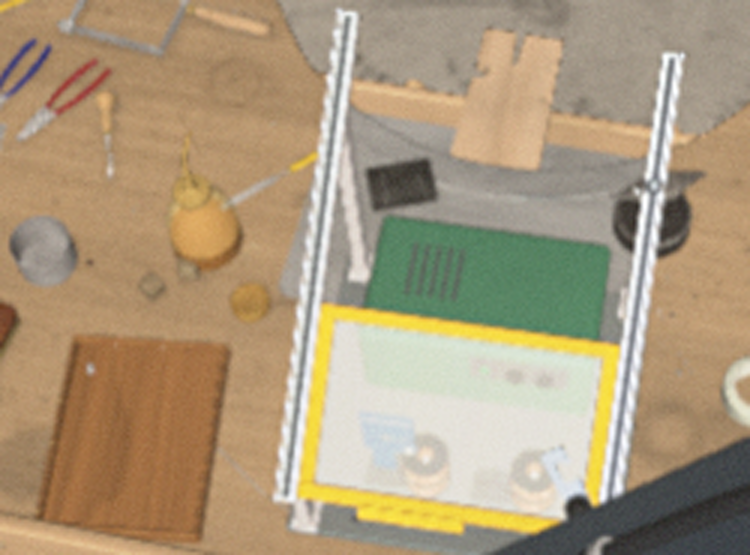

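The scene crop shows spools at right spindle (333,268) and left (395,225), guide b blue behind, guide a's groove empty, rack pins at (70,378) and (160,333). The top crop shows the housing, spool tops through the panel at (425,460) and (535,470), and the knob at (578,505).

Run:
```python
from h import *
S=lambda x,y:(190+x/3-.33,140+y/3-.33); T=lambda x,y:(150+x/3-.33,80+y/3-.33)
def both(s,t,n):
    rs=[ray("scene",S(*s)),ray("top",T(*t))];X=tri(rs)
    print(n,X.round(4),[round(float(np.linalg.norm(np.cross(X-c,v)))*1e3,1) for c,v in rs])
both((333,268),(535,470),"a top"); both((396,224),(427,457),"b top"); both((243,172),(579,506),"knob")
for n,z,t in [("a",.08,(535,470)),("b",.08,(427,457)),("b1",.05,(427,457)),("hous FL",.14,(362,310)),("hous FR",.14,(600,338)),("hous BL",.14,(385,217)),("hous BR",.14,(610,246))]: print(n,onz("top",T(*t),z).round(4))
print("sc",onz("scene",S(333,268),.08),onz("scene",S(396,224),.08))
print("pins",[onz("scene",S(*p),.135).round(4) for p in [(160,333),(70,378)]])
# rail extremes
both((706,38),(347,15),"rail L up");both((535,172),(675,58),"rail R up")
for p in [(215,322),(36,402)]: print("rackrail top end",onz("scene",S(*p),.141).round(4))
```

```text
a top [ 0.5067 -0.05    0.0825] [0.5, 0.5]
b top [0.5011 0.0591 0.0797] [0.4, 0.4]
knob [ 0.4317 -0.1013  0.2027] [1.0, 1.0]
a [ 0.5081 -0.0495  0.08  ]
b [0.5007 0.0588 0.08  ]
b1 [0.5126 0.0625 0.05  ]
hous FL [0.6194 0.149  0.14  ]
hous FR [ 0.6352 -0.0898  0.14  ]
hous BL [0.7299 0.1512 0.14  ]
hous BR [ 0.7415 -0.0825  0.14  ]
sc [ 0.50410623 -0.04821507  0.08      ] [0.50152784 0.05923689 0.08      ]
pins [array([ 0.4998, -0.2872,  0.135 ]), array([ 0.4855, -0.3881,  0.135 ])]
rail L up [0.8015 0.1891 0.3683] [0.8, 0.8]
rail R up [ 0.816  -0.1134  0.3672] [1.6, 1.6]
rackrail top end [ 0.5345 -0.2449  0.141 ]
rackrail top end [ 0.4945 -0.434   0.141 ]
```

Emit:
apply_moves --steps '[[[0, 0, -9.7, 0, 0, 0, 1], [4, -5, -9.7, 0, 0, 0, 1], [35.5, -41.5, -9.7, 0, 0, 13.6, 1], [35.5, -41.5, -9.7, 0, 0, 13.6, 1], [35.5, -41.5, -9.7, 0, 0, 13.6, 1], [35.5, -41.5, -9.7, 0, 0, 13.6, 1], [35.5, -41.5, -9.7, 0, 0, 13.6, 1], [35.5, -41.5, -9.7, 0, 0, 13.6, 1], [35.5, -41.5, -9.7, 0, 0, 13.6, 1], [35.5, -41.5, -9.7, 0, 0, 13.6, 1], [35.5, -41.5, -9.7, 0, 0, 13.6, 1], [35.5, -41.5, -9.7, 0, 0, 13.6, 1], [35.5, -41.5, -9.7, 0, 0, 13.6, 1], [35.5, -41.5, -9.7, 0, 0, 13.6, 1], [35.5, -41.5, -9.7, 0, 0, 13.6, 1], [35.5, -41.5, -9.7, 0, 0, 13.6, 1]]]'

```text
time_s: 2.15
position: [0.3998, -0.1014, 0.3305]
tcp_rot: [[0.999, 0.048, -0.0], [0.048, -0.999, -0.0], [-0.0, 0.0, -1.0]]
force: [-0.1, 0.1, -0.2]
opening: 1.001
grasp_force: 0.0
```

```bash
cat >> h.py <<'E'
W0=np.array([.5028,.0245,0]);YAW=np.radians(2.8)
RW=np.array([[np.cos(YAW),-np.sin(YAW),0],[np.sin(YAW),np.cos(YAW),0],[0,0,1.]])
U=np.array([.8660254,0,.5]);N=np.array([-.5,0,.8660254])
def knob(s,q): return W0+RW@(np.array([-.093,-.150,.152])+s*U+.045*(np.cos(q)*U+np.sin(q)*np.array([0,1.,0]))+.033*N)
def delta(p):
    "cm in tool axes from current measured pose to TCP world p"
    s=bot.read_state();return (np.array(s["tcp_rot"]).T@(np.array(p)-s["position"])*100).round(2)
def st():
    s=bot.read_state();R=np.array(s["tcp_rot"]);print("t",round(s["time_s"],2),"pos",np.round(s["position"],4),"yaw",round(np.degrees(np.arctan2(R[1,0],R[0,0])),2),"z",R[:,2].round(3),"F",np.round(s["force"],1),"open",round(s["opening"],3),"g",round(s["grasp_force"],1))
E
python3 - <<'E'
from h import *
st();m=bot.camera_model("wrist");im=bot.capture("wrist");cv2.imwrite("pics/w1.png",im);t=bot.capture("top");cv2.imwrite("pics/t1.png",t)
print(knob(0,.62),proj("wrist",knob(0,.62),m))
E
```

```text
t 2.15 pos [ 0.3998 -0.1014  0.3305] yaw 2.77 z [-0. -0. -1.] F [-0.1  0.1 -0.2] open 1.001 g 0.0
[ 0.43116085 -0.1030052   0.1988911 ] [323.43055842 164.03997568]
```

View pics/w1.png

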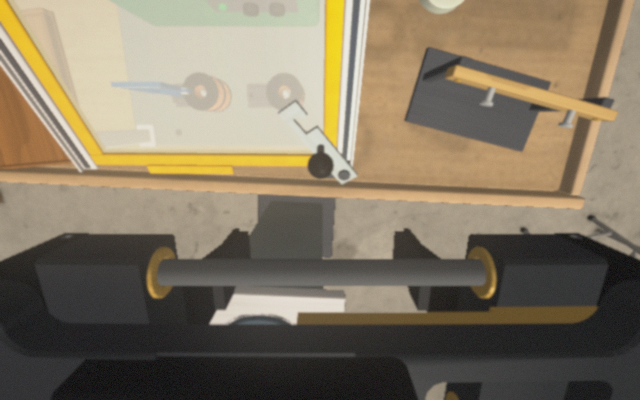

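The wrist view shows the knob at (320,162), the pivot at (344,175), the bar leaning inward, and the rack pins at (490,97) and (566,118).

Run:
```python
from h import *
m=bot.camera_model("wrist")
k=onz("wrist",(319.5,161.5),.2,m);print("knob",k)
p=W0+RW@np.array([-.093,-.15,.152]);print("pivot",proj("wrist",p,m))
for uv in [(490,93),(567,114)]: print("pinhead",onz("wrist",uv,.135,m))
print("spool tops",onz("wrist",(205,91),.08,m),onz("wrist",(286,91),.08,m))
k=np.array([k[0],k[1],.2])
for d in (.06,-.008): print(delta(k+[0,0,d]))
k0=knob(0,.62)
for s,q in [(.06,.62),(.12,.62),(.18,.62),(.262,.62),(.2605,.4),(.2595,.2),(.259,0),(.259,-.03),(.249,0)]:
    print(s,q,(RW.T@(knob(s,q)-k0)*100).round(2)*[1,-1,-1])
```

```text
knob [ 0.43366807 -0.09878982  0.2       ]
pivot [346.17590862 171.41602773]
pinhead [ 0.51181468 -0.28740778  0.135     ]
pinhead [ 0.49418274 -0.38175176  0.135     ]
spool tops [0.50198189 0.05479377 0.08      ] [ 0.50687227 -0.05087954  0.08      ]
[ 3.39 -0.07  7.05]
[ 3.39 -0.07 13.85]
0.06 0.62 [ 5.2  0.  -3. ]
0.12 0.62 [10.39 -0.   -6.  ]
0.18 0.62 [15.59  0.   -9.  ]
0.262 0.62 [ 22.69  -0.   -13.1 ]
0.2605 0.4 [ 22.98   0.86 -13.27]
0.2595 0.2 [ 23.12   1.72 -13.35]
0.259 0 [ 23.16   2.61 -13.37]
0.259 -0.03 [ 23.15   2.75 -13.37]
0.249 0 [ 22.29   2.61 -12.87]
```

Emit:
apply_moves --steps '[[[3.4, -0.1, 5, 0, 0, 0, 0.3], [3.4, -0.1, 7, 0, 0, 0, 0.3], [3.4, -0.1, 9, 0, 0, 0, 0.3], [3.4, -0.1, 11, 0, 0, 0, 0.3], [3.4, -0.1, 12.5, 0, 0, 0, 0.3], [3.4, -0.1, 13.8, 0, 0, 0, 0.3], [3.4, -0.1, 13.8, 0, 0, 0, 0.3], [3.4, -0.1, 13.8, 0, 0, 0, -1], [3.4, -0.1, 13.8, 0, 0, 0, -1], [3.4, -0.1, 13.8, 0, 0, 0, -1], [3.4, -0.1, 13.8, 0, 0, 0, -1], [3.4, -0.1, 13.8, 0, 0, 0, -1]]]'

```text
time_s: 3.75
position: [0.4339, -0.0984, 0.1928]
tcp_rot: [[0.999, 0.05, 0.0], [0.05, -0.999, -0.0], [0.0, 0.0, -1.0]]
force: [-1.1, -0.6, 1.3]
opening: 0.28
grasp_force: 30.0
```

Run:
```python
from h import *
st();cv2.imwrite("pics/s2.png",cv2.resize(bot.capture("scene")[140:330,190:450],None,fx=3,fy=3,interpolation=cv2.INTER_CUBIC))
```

```text
t 3.75 pos [ 0.4339 -0.0984  0.1928] yaw 2.84 z [ 0. -0. -1.] F [-1.1 -0.6  1.3] open 0.28 g 30.0
```

Emit:
apply_moves --steps '[[[0.6, 0, -0.35, 0, 0, 0, -1], [1.7, 0, -0.98, 0, 0, 0, -1], [3.0, 0, -1.73, 0, 0, 0, -1], [4.3, 0, -2.48, 0, 0, 0, -1], [5.6, 0, -3.23, 0, 0, 0, -1], [6.9, 0, -3.98, 0, 0, 0, -1], [8.2, 0, -4.73, 0, 0, 0, -1], [9.5, 0, -5.48, 0, 0, 0, -1], [10.8, 0, -6.24, 0, 0, 0, -1], [12.1, 0, -6.99, 0, 0, 0, -1], [13.4, 0, -7.74, 0, 0, 0, -1], [14.7, 0, -8.49, 0, 0, 0, -1], [16.0, 0, -9.24, 0, 0, 0, -1], [17.3, 0, -9.99, 0, 0, 0, -1], [18.6, 0, -10.74, 0, 0, 0, -1], [19.9, 0, -11.49, 0, 0, 0, -1], [21.0, 0, -12.12, 0, 0, 0, -1], [22.0, 0, -12.7, 0, 0, 0, -1], [22.7, 0, -13.1, 0, 0, 0, -1], [22.7, 0, -13.1, 0, 0, 0, -1]]]'

```text
time_s: 6.3
position: [0.6619, -0.0888, 0.3246]
tcp_rot: [[0.999, 0.049, 0.002], [0.049, -0.999, -0.004], [0.001, 0.004, -1.0]]
force: [-2.2, -6.0, -0.6]
opening: 0.275
grasp_force: 30.0
```

Run:
```python
from h import *
st();cv2.imwrite("pics/w3.png",bot.capture("wrist"));cv2.imwrite("pics/s3.png",cv2.resize(bot.capture("scene")[100:290,190:450],None,fx=3,fy=3,interpolation=cv2.INTER_CUBIC))
```

```text
t 6.3 pos [ 0.6619 -0.0888  0.3246] yaw 2.83 z [ 0.002 -0.004 -1.   ] F [-2.2 -6.  -0.6] open 0.275 g 30.0
```

View pics/w3.png

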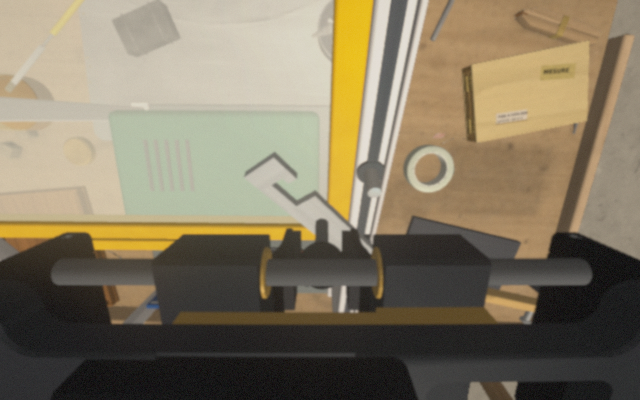

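The wrist view shows the bar leaning inward, its tip at (262,165), its slot mouth near (305,185), and the catch pin at (371,178) just right of it.

Run:
```python
from h import *
m=bot.camera_model("wrist");s=bot.read_state()
k=np.array(s["position"])+[0,0,.008]
o=k-RW@N*.033 # bar plane point under knob
n=RW@N;u=RW@U;l=RW[:,1]
def pl(uv,h=0):
    c,v=ray("wrist",uv,m);X=c+v*(((o+h*n-c)@n)/(v@n))-o;return (np.array([X@u,X@l])*1e3).round(1)
for n_,uv,h in [("tipL",(247,176),.0025),("tipR",(272,153),.0025),("up mouth",(297,175),.0025),("low corner in",(294,203),.0025),("mouth low",(317,194),.0025),("pin top",(371,170),.010),("barL edge",(300,222),.0025),("barR edge",(345,222),.0025)]: print(n_,pl(uv,h))
```

```text
tipL [32.9 38.6]
tipR [47.9 23.5]
up mouth [33.6 11.9]
low corner in [12.2 14.9]
mouth low [19.5  1.4]
pin top [ 43.2 -25.3]
barL edge [-4.9 12.2]
barR edge [ -4.9 -16. ]
```

View pics/s3.png

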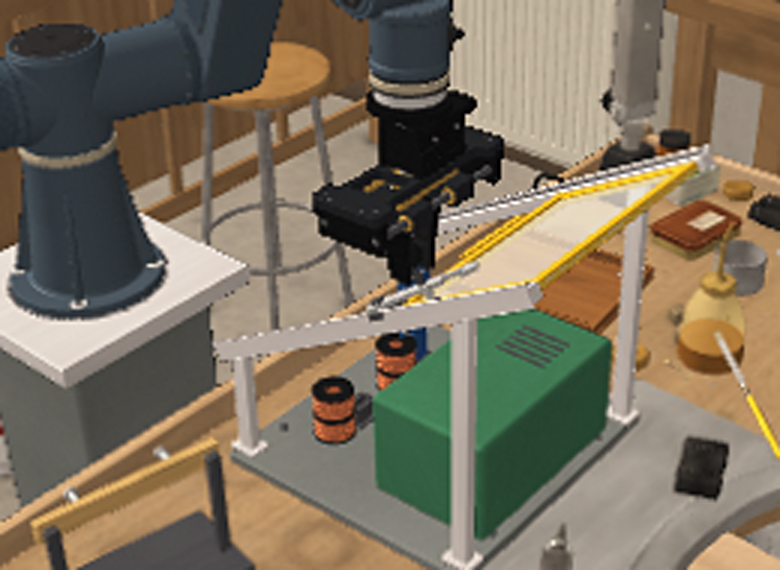

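The scene crop shows the guard up, held by the knob; the bar is about to swing over the pin.

Emit:
apply_moves --steps '[[[0.13, 0.5, -0.08, 0, 0, 0, -1], [0.26, 1.0, -0.15, 0, 0, 0, -1], [0.33, 1.4, -0.19, 0, 0, 0, -1], [0.4, 1.87, -0.23, 0, 0, 0, -1], [0.42, 2.2, -0.25, 0, 0, 0, -1], [0.43, 2.5, -0.25, 0, 0, 0, -1], [0.43, 2.5, -0.25, 0, 0, 0, -1]]]'

```text
time_s: 7.28
position: [0.6655, -0.1065, 0.3259]
tcp_rot: [[0.999, 0.05, -0.003], [0.05, -0.999, 0.011], [-0.002, -0.011, -1.0]]
force: [-3.4, 7.7, 0.2]
opening: 0.274
grasp_force: 30.0
```

Run:
```python
from h import *
st();cv2.imwrite("pics/w4.png",cv2.resize(bot.capture("wrist")[100:300,200:500],None,fx=2.5,fy=2.5))
```

```text
t 7.28 pos [ 0.6655 -0.1065  0.3259] yaw 2.89 z [-0.003  0.011 -1.   ] F [-3.4  7.7  0.2] open 0.274 g 30.0
```

View pics/w4.png

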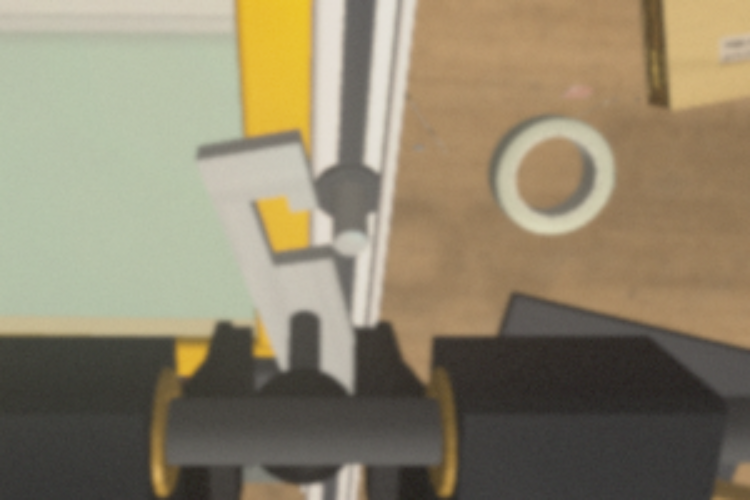

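The view shows the slot mouth at (310,233) and the pin at (349,215): the lip is about level with the pin, so the guard needs to go a few mm higher.

Emit:
apply_moves --steps '[[[0, -0.9, 0, 0, 0, 0, -1], [0.2, -0.9, -0.12, 0, 0, 0, -1], [0.43, -0.9, -0.25, 0, 0, 0, -1], [0.43, -0.9, -0.25, 0, 0, 0, -1], [0.43, -0.5, -0.25, 0, 0, 0, -1], [0.43, -0.2, -0.25, 0, 0, 0, -1], [0.43, 0, -0.25, 0, 0, 0, -1], [0.43, 0.2, -0.25, 0, 0, 0, -1], [0.43, 0.2, -0.25, 0, 0, 0, -1]]]'

```text
time_s: 8.45
position: [0.6698, -0.1089, 0.3278]
tcp_rot: [[0.999, 0.05, -0.002], [0.05, -0.999, 0.01], [-0.002, -0.01, -1.0]]
force: [-2.2, 9.1, -2.0]
opening: 0.271
grasp_force: 30.0
```

Run:
```python
from h import *
st();cv2.imwrite("pics/w5.png",cv2.resize(bot.capture("wrist")[100:300,200:500],None,fx=2.5,fy=2.5))
```

```text
t 8.45 pos [ 0.6698 -0.1089  0.3278] yaw 2.86 z [-0.002  0.01  -1.   ] F [-2.2  9.1 -2. ] open 0.271 g 30.0
```

View pics/w5.png

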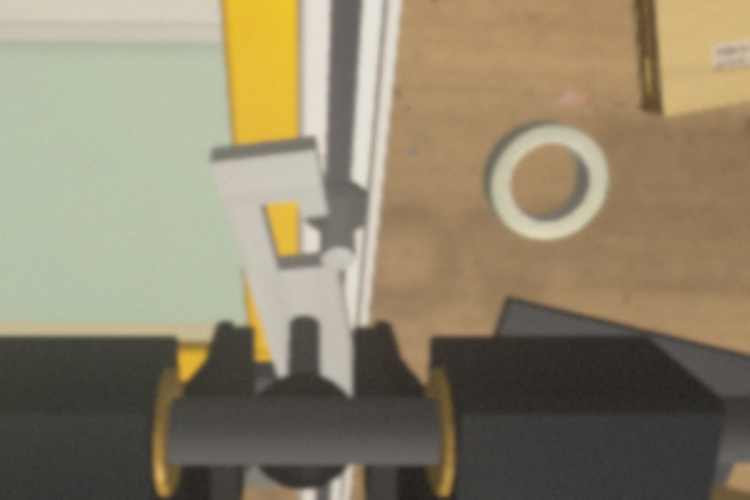

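The pin at (343,225) is now entering the slot between the lip and the lower edge.

Emit:
apply_moves --steps '[[[0.05, 0.3, -0.03, 0, 0, 0, -1], [0.08, 0.6, -0.05, 0, 0, 0, -1], [0.08, 0.9, -0.05, 0, 0, 0, -1], [0.08, 0.9, -0.05, 0, 0, 0, -1]]]'

```text
time_s: 9.0
position: [0.6713, -0.1158, 0.3285]
tcp_rot: [[0.999, 0.051, -0.002], [0.051, -0.999, 0.014], [-0.001, -0.014, -1.0]]
force: [-1.9, 11.7, -1.3]
opening: 0.257
grasp_force: 29.4
```

Run:
```python
from h import *
st();cv2.imwrite("pics/w6.png",cv2.resize(bot.capture("wrist")[100:300,200:500],None,fx=2.5,fy=2.5))
```

```text
t 9.0 pos [ 0.6713 -0.1158  0.3285] yaw 2.95 z [-0.002  0.014 -1.   ] F [-1.9 11.7 -1.3] open 0.257 g 29.4
```

View pics/w6.png

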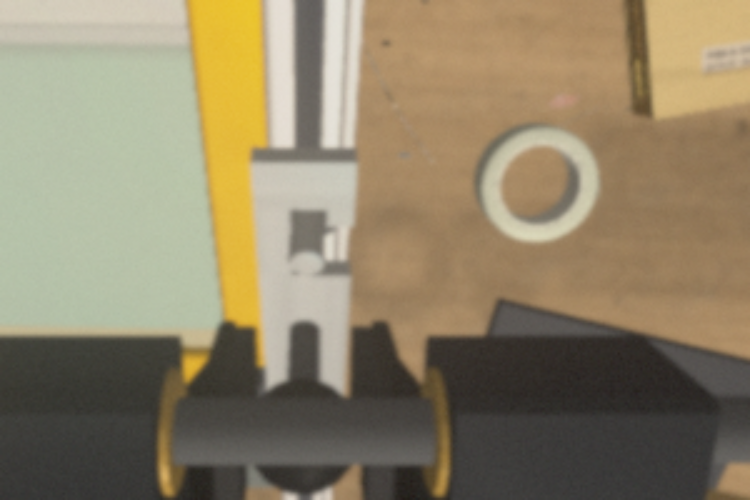

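The bar points straight up the slope at about 0, and the pin is in the slot at (308,255). Next I lower it to seat.

Emit:
apply_moves --steps '[[[-0.3, -0.3, 0.17, 0, 0, 0, -1], [-0.6, -0.5, 0.35, 0, 0, 0, -1], [-0.9, -0.5, 0.52, 0, 0, 0, -1], [-1.2, -0.5, 0.7, 0, 0, 0, -1], [-1.4, -0.5, 0.8, 0, 0, 0, -1], [-1.4, -0.5, 0.8, 0, 0, 0, -1]]]'

```text
time_s: 9.8
position: [0.6661, -0.1159, 0.3259]
tcp_rot: [[0.998, 0.05, 0.025], [0.05, -0.999, 0.003], [0.025, -0.002, -1.0]]
force: [14.7, 8.4, 3.7]
opening: 0.259
grasp_force: 30.8
```

Run:
```python
from h import *
st();cv2.imwrite("pics/w7.png",cv2.resize(bot.capture("wrist")[100:300,200:500],None,fx=2.5,fy=2.5))
```

```text
t 9.8 pos [ 0.6661 -0.1159  0.3259] yaw 2.87 z [ 0.025  0.003 -1.   ] F [14.7  8.4  3.7] open 0.259 g 30.8
```

View pics/w7.png

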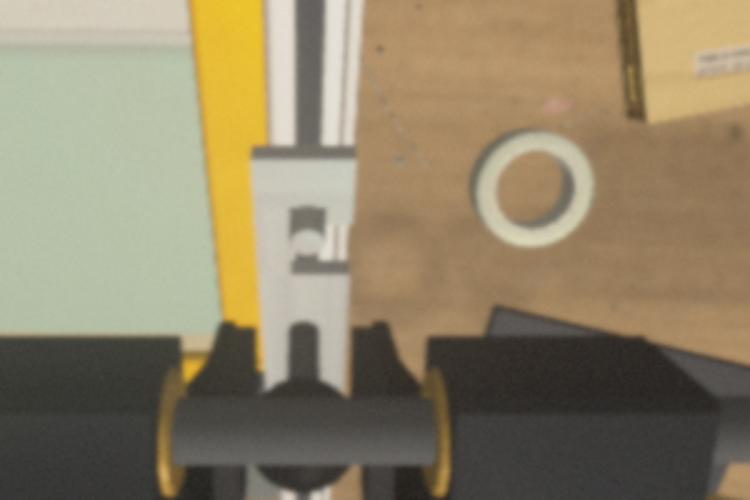

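The pin at (306,243) sits in the pocket at the slot's upper side, with 15 N of reaction, so the guard is hooked. I'll relax, release and retreat.

Emit:
apply_moves --steps '[[[0.7, -0.3, -0.3, 0, 0, 0, -1], [0.7, -0.3, -0.3, 0, 0, 0, 0.1], [0.7, -0.3, -0.3, 0, 0, 0, 0.3], [0.7, -0.3, -0.3, 0, 0, 0, 0.3], [0.7, -0.3, -2, 0, 0, 0, 0.3], [0.7, -0.3, -6, 0, 0, 0, 0.3], [-5, -5, -6, 0, 0, 0, 0.3], [-22.5, -22, -4, 0, 0, 0, 0.3], [-22.5, -22, -4, 0, 0, 0, 0.3], [-22.5, -22, -4, 0, 0, 0, 0.3], [-22.5, -22, -4, 0, 0, 0, 0.3], [-22.5, -22, -4, 0, 0, 0, 0.3], [-22.5, -22, -4, 0, 0, 0, 0.3]]]'

```text
time_s: 11.48
position: [0.4227, 0.0903, 0.3624]
tcp_rot: [[0.999, 0.05, 0.003], [0.05, -0.999, -0.001], [0.003, 0.001, -1.0]]
force: [0.3, 0.1, 1.0]
opening: 0.654
grasp_force: 0.0
```

Run:
```python
from h import *
st();print(np.round(bot.read_state()["joint_positions"],1));cv2.imwrite("pics/w8.png",bot.capture("wrist"));t=bot.capture("top");cv2.imwrite("pics/t8.png",t)
a=bot.capture("scene");cv2.imwrite("pics/s8.png",a)
w=cv2.imread("pics/w8.png")
cv2.imwrite("pics/c8.png",np.hstack([w[:250,:],cv2.resize(a[100:225,190:270],None,fx=2,fy=2)]) if 1 else 0)
```

```text
t 11.47 pos [0.4227 0.0903 0.3624] yaw 2.88 z [ 0.003 -0.001 -1.   ] F [0.3 0.1 1. ] open 0.654 g 0.0
[-2.8  6.1 97.4 -0.  76.4 84.3]
```

View pics/c8.png

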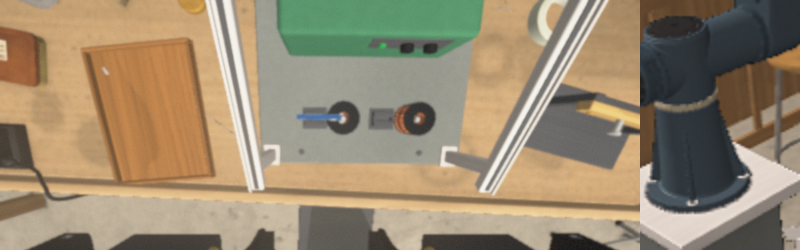

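The wrist view shows the guard staying up. Guide b is edge-on at (297–341,117), spool tops are at (343,118) and (418,118), and guide a is absent. I'll take a close look at the rack before picking up the guide.

Emit:
apply_moves --steps '[[[-4.3, 41.8, 0, 0, 0, 0, 0.3], [-4.3, 41.8, 2, 0, 0, 0, 0.3], [-4.3, 41.8, 2, 0, 0, 0, 0.3], [-4.3, 41.8, 2, 0, 0, 0, 0.3], [-4.3, 41.8, 2, 0, 0, 0, 0.3], [-4.3, 41.8, 2, 0, 0, 0, 0.3], [-4.3, 41.8, 2, 0, 0, 0, 0.3], [-4.3, 41.8, 2, 0, 0, 0, 0.3], [-4.3, 41.8, 2, 0, 0, 0, 0.3], [-4.3, 41.8, 2, 0, 0, 0, 0.3]]]'

```text
time_s: 12.88
position: [0.3997, -0.3283, 0.341]
tcp_rot: [[0.999, 0.05, -0.0], [0.05, -0.999, 0.001], [-0.0, -0.001, -1.0]]
force: [-0.3, 0.6, -0.5]
opening: 0.647
grasp_force: 0.0
```

Run:
```python
from h import *
st();m=bot.camera_model("wrist");w=bot.capture("wrist");cv2.imwrite("pics/w9.png",w);t=bot.capture("top");cv2.imwrite("pics/t9.png",t)
s=bot.capture("scene");cv2.imwrite("pics/s9.png",s)
import json;json.dump({k:np.array(v).tolist() for k,v in m.items()},open("m9.json","w"))
c=np.full((600,640,3),0,np.uint8);c[:250]=w[:250]
c[250:600]=cv2.resize(cv2.resize(s[230:320,190:290],None,fx=3.5,fy=3.5,interpolation=cv2.INTER_CUBIC),(640,350)) if 0 else 0
q=cv2.resize(s[225:313,195:355],None,fx=4,fy=4,interpolation=cv2.INTER_CUBIC)[:350,:640];c[250:250+q.shape[0],:q.shape[1]]=q
cv2.imwrite("pics/c9.png",c)
```

```text
t 12.88 pos [ 0.3997 -0.3283  0.341 ] yaw 2.88 z [-0.     0.001 -1.   ] F [-0.3  0.6 -0.5] open 0.647 g 0.0
```

View pics/c9.png

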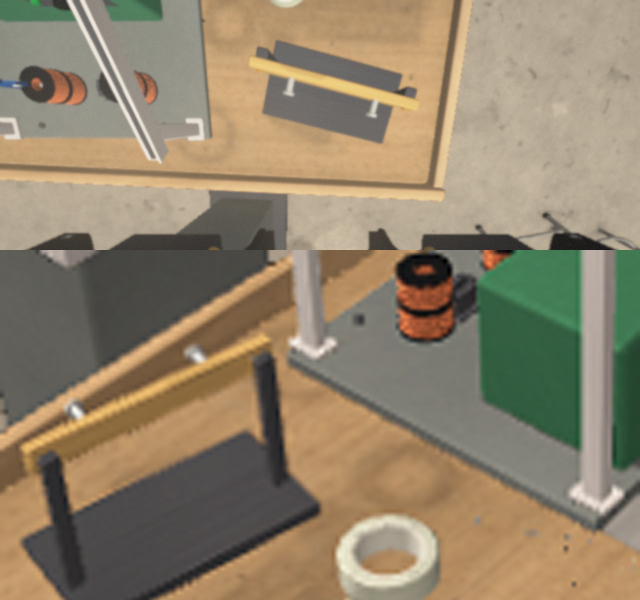

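The wrist view shows pin heads at (289,93) and (374,113) with shanks meeting the rail at (291,79) and (377,99). In the scene crop the heads are at (194,354) and (77,410).

```bash
python3 - <<'E'
from h import *
m=bot.camera_model("wrist")
S=lambda x,y:(195+x/4-.4,225+(y-250)/4-.4)
w=cv2.imread("pics/w9.png")
for a,b,n in [((289,92.5),(194,354),"L"),((373.5,112.5),(77,410),"R")]:
    rs=[ray("wrist",a,m),ray("scene",S(*b))];X=tri(rs);print(n,X.round(4),[round(float(np.linalg.norm(np.cross(X-c,v)))*1e3,1) for c,v in rs],onz("wrist",a,.135,m).round(4))
for uv in [(291,79),(377,99)]: print("shank at rail",onz("wrist",uv,.137,m).round(4))
# rail top surface mask: yellowish
hsv=cv2.cvtColor(w,cv2.COLOR_BGR2HSV)
print(hsv[68,270],hsv[85,340],hsv[150,250],w[78:104:2,289].tolist())
mk=((hsv[...,0]>14)&(hsv[...,0]<24)&(hsv[...,1]>110)&(hsv[...,2]>150)).astype(np.uint8);mk[:40]=0;mk[125:]=0;mk[:,:235]=0;mk[:,430:]=0
mk=cv2.morphologyEx(mk,cv2.MORPH_OPEN,np.ones((3,3)))
c=max(cv2.findContours(mk,0,1)[0],key=cv2.contourArea);r=cv2.minAreaRect(c);print(r)
b=cv2.boxPoints(r);print([ (p.round(1).tolist(),onz("wrist",p.tolist(),.141,m).round(4).tolist()) for p in b])
# guide in w8: blue mask
m8=None
E
python3 - <<'E'
from h import *
w=cv2.imread("pics/t9.png");hsv=cv2.cvtColor(w,cv2.COLOR_BGR2HSV)
mk=((hsv[...,0]>100)&(hsv[...,0]<120)&(hsv[...,1]>120)).astype(np.uint8);mk[:200]=0;mk[260:]=0;mk[:,:240]=0;mk[:,360:]=0
c=cv2.findContours(mk,0,1)[0];c=[k for k in c if cv2.contourArea(k)>8]
for k in c:print("blue top",cv2.minAreaRect(k),cv2.boundingRect(k))
E
```

```text
L [ 0.5012 -0.2872  0.1362] [0.5, 0.5] [ 0.5016 -0.2866  0.135 ]
R [ 0.4849 -0.3855  0.1369] [1.0, 1.0] [ 0.4844 -0.3867  0.135 ]
shank at rail [ 0.5161 -0.2888  0.137 ]
shank at rail [ 0.4995 -0.3889  0.137 ]
[ 22 114 238] [ 21 117 236] [ 16  99 203] [[164, 182, 193], [177, 189, 194], [187, 199, 205], [196, 206, 211], [199, 210, 215], [200, 213, 217], [196, 208, 213], [195, 208, 213], [189, 200, 207], [132, 136, 141], [107, 111, 115], [107, 111, 114], [107, 109, 114]]
((332.746337890625, 84.27742004394531), (176.36228942871094, 15.112455368041992), 14.703553199768066)
[([245.5, 69.19999694824219], [0.5233, -0.238, 0.141]), ([249.39999389648438, 54.599998474121094], [0.5386, -0.2425, 0.141]), ([420.0, 99.4000015258789], [0.5015, -0.4375, 0.141]), ([416.1000061035156, 114.0], [0.4852, -0.4353, 0.141])]
```

```bash
cat >> h.py <<'E'
def wcam(p,R8):
    "wrist camera model at another TCP pose (taken from present one)"
    m=dict(bot.camera_model("wrist"));s=bot.read_state();R=np.array(s["tcp_rot"]);p0=np.array(s["position"])
    Rc=np.array(m["R"]);c=-Rc.T@np.array(m["t"]);cl=R.T@(c-p0);Rl=Rc@R
    m["R"]=Rl@R8.T;m["t"]=-m["R"]@(np.array(p)+R8@cl);return m
PIN=np.array([.510,-.288,.135]);RX=np.array([.985,-.174,0]);RY=np.array([.174,.985,0])
E
python3 - <<'E'
from h import *
R8=np.array([[0.999,0.05,0.003],[0.05,-0.999,-0.001],[0.003,0.001,-1]])
m=wcam([0.4227,0.0903,0.3624],R8);w=cv2.imread("pics/w8.png");hsv=cv2.cvtColor(w,cv2.COLOR_BGR2HSV)
mk=((hsv[...,0]>100)&(hsv[...,0]<120)&(hsv[...,1]>130)).astype(np.uint8);mk[:95]=0;mk[140:]=0;mk[:,:260]=0;mk[:,380:]=0
c=max(cv2.findContours(mk,0,1)[0],key=cv2.contourArea);r=cv2.minAreaRect(c);print(r)
mk2=mk[:,:].copy()
for p in cv2.boxPoints(r): print(p,onz("wrist",p.tolist(),.161,m).round(4))
ys,xs=np.nonzero(mk);print("cols",[(x,ys[xs==x].min(),ys[xs==x].max()) for x in range(xs.min(),xs.max()+1,4)])
# spools: black flange tops near
g=hsv[...,2]<70
for x0,x1,n in [(325,362,"b"),(400,440,"a")]:
    k=(g&1).astype(np.uint8).copy();k[:95]=0;k[140:]=0;k[:,:x0]=0;k[:,x1:]=0
    c=max(cv2.findContours(k,0,1)[0],key=cv2.contourArea);(q,rad)=cv2.minEnclosingCircle(c);print(n,q,rad,onz("wrist",q,.08,m).round(4))
gr=((hsv[...,0]>60)&(hsv[...,0]<90)&(hsv[...,1]>100)).astype(np.uint8)
c=max(cv2.findContours(gr,0,1)[0],key=cv2.contourArea);print("green",cv2.boundingRect(c))
for c0 in (300,340,380,420,460): 
    y=np.nonzero(gr[:,c0])[0];print(c0,y.max(),(RW.T@(onz("wrist",(c0,y.max()),.0,m)-W0)).round(4))
print("expected b,a",W0+RW@[0,.035,.08],W0+RW@[0,-.075,.08], "guide", W0+RW@[0,.072,.16])
E
```

```text
((319.0, 116.5), (1.0, 40.0), 90.0)
[299. 116.] [0.4996 0.1191 0.161 ]
[339. 116.] [0.5019 0.0725 0.161 ]
[339. 117.] [0.5008 0.0724 0.161 ]
[299. 117.] [0.4984 0.1191 0.161 ]
cols [(299, np.int64(116), np.int64(116)), (303, np.int64(116), np.int64(116)), (307, np.int64(116), np.int64(117)), (311, np.int64(116), np.int64(117)), (315, np.int64(116), np.int64(117)), (319, np.int64(116), np.int64(117)), (323, np.int64(116), np.int64(117)), (327, np.int64(116), np.int64(117)), (331, np.int64(116), np.int64(117)), (335, np.int64(116), np.int64(117)), (339, np.int64(117), np.int64(117))]
b (342.8154296875, 116.92282104492188) 15.234726905822754 [0.5025 0.0622 0.08  ]
a (418.9827575683594, 118.32758331298828) 15.845385551452637 [ 0.5063 -0.0476  0.08  ]
green (279, 0, 203, 46)
300 48 [0.1096 0.1029 0.    ]
340 51 [0.1052 0.0385 0.    ]
380 51 [ 0.1054 -0.0261  0.    ]
420 36 [ 0.1277 -0.0889  0.    ]
460 39 [ 0.1238 -0.1537  0.    ]
expected b,a [0.50109026 0.05945821 0.08      ] [ 0.50646373 -0.05041046  0.08      ] guide [0.49928282 0.09641404 0.16      ]
```

Emit:
apply_moves --steps '[[[6, -20, 0, 0, 0, -30, 0.3], [12.1, -41.9, 0, 0, 0, -90, 0.3], [12.1, -41.9, 0, 0, 0, -90, 0.3], [12.1, -41.9, 0, 0, 0, -90, 0.3], [12.1, -41.9, 0, 0, 0, -90, 0.3], [12.1, -41.9, 0, 0, 0, -90, 0.3], [12.1, -41.9, 0, 0, 0, -90, 0.3], [12.1, -41.9, 0, 0, 0, -90, 0.3], [12.1, -41.9, 0, 0, 0, -90, 0.3], [12.1, -41.9, 0, 0, 0, -90, 0.3], [12.1, -41.9, 5, 0, 0, -90, 0.3], [12.1, -41.9, 9, 0, 0, -90, 0.3], [12.1, -41.9, 9, 0, 0, -90, 0.3], [12.1, -41.9, 9, 0, 0, -90, 0.3]]]'

```text
time_s: 14.78
position: [0.5009, 0.0951, 0.2524]
tcp_rot: [[-0.049, 0.999, 0.003], [0.999, 0.049, -0.0], [-0.0, 0.003, -1.0]]
force: [0.7, -0.5, 0.6]
opening: 0.648
grasp_force: 0.0
```

```bash
sed -i 's/W0=np.array.*;YAW/W0=np.array([.5035,.0275,0]);YAW/' h.py
python3 - <<'E'
from h import *
st();m=bot.camera_model("wrist");w=bot.capture("wrist");cv2.imwrite("pics/w10.png",w);hsv=cv2.cvtColor(w,cv2.COLOR_BGR2HSV)
mk=((hsv[...,0]>100)&(hsv[...,0]<120)&(hsv[...,1]>130)).astype(np.uint8)
for c in cv2.findContours(mk,0,1)[0]:
    if cv2.contourArea(c)>30:
        r=cv2.minAreaRect(c);print(cv2.contourArea(c),r,[onz("wrist",p.tolist(),.161,m).round(4)[:2].tolist() for p in cv2.boxPoints(r)])
print("predicted",[proj("wrist",W0+RW@[dx,.072+dy,.161],m).round(0).tolist() for dx,dy in [(0,-.028),(0,.024)]], delta([.5,.0965,.145]))
E
```

```text
t 14.78 pos [0.5009 0.0951 0.2524] yaw 92.79 z [ 0.003 -0.    -1.   ] F [ 0.7 -0.5  0.6] open 0.648 g 0.0
32.5 ((320.5, 209.5), (43.0, 3.0), 90.0) [[0.498, 0.1113], [0.5005, 0.1114], [0.5025, 0.0722], [0.4998, 0.0721]]
predicted [[321.0, 232.0], [321.0, 174.0]] [ 0.14 -0.16 10.79]
```

Emit:
apply_moves --steps '[[[0.15, -0.1, 3, 0, 0, 0, 0.3], [0.15, -0.1, 6, 0, 0, 0, 0.3], [0.15, -0.1, 8.5, 0, 0, 0, 0.3], [0.15, -0.1, 10, 0, 0, 0, 0.3], [0.15, -0.1, 10.8, 0, 0, 0, 0.3], [0.15, -0.1, 10.8, 0, 0, 0, 0.3], [0.15, -0.1, 10.8, 0, 0, 0, -1], [0.15, -0.1, 10.8, 0, 0, 0, -1], [0.15, -0.1, 10.8, 0, 0, 0, -1], [0.15, -0.1, 10.8, 0, 0, 0, -1], [0.15, -0.1, 10.8, 0, 0, 0, -1], [0.15, -0.1, 10.8, 0, 0, 0, -1], [0.15, -0.1, 10.8, 0, 0, 0, -1]]]'

```text
time_s: 16.45
position: [0.4995, 0.0967, 0.1431]
tcp_rot: [[-0.049, 0.999, 0.002], [0.999, 0.049, 0.0], [-0.0, 0.002, -1.0]]
force: [1.2, -0.2, -1.0]
opening: 0.055
grasp_force: 30.0
```

Run:
```python
from h import *
st()
```

```text
t 16.45 pos [0.4995 0.0967 0.1431] yaw 92.82 z [ 0.002  0.    -1.   ] F [ 1.2 -0.2 -1. ] open 0.055 g 30.0
```

Emit:
apply_moves --steps '[[[0, 0, -0.5, 0, 0, 0, -1], [0, 0, -1.5, 0, 0, 0, -1], [0, 0, -3, 0, 0, 0, -1], [0, 0, -5, 0, 0, 0, -1], [0, 0, -8, 0, 0, 0, -1], [0, 0, -12, 0, 0, 0, -1], [0, 0, -16, 0, 0, 0, -1], [0, 0, -18, 0, 0, 0, -1], [0, 0, -18, 0, 0, 0, -1], [0, 0, -18, 0, 0, 0, -1]]]'

```text
time_s: 17.7
position: [0.4973, 0.0967, 0.3223]
tcp_rot: [[-0.05, 0.999, -0.003], [0.999, 0.05, 0.0], [0.0, -0.003, -1.0]]
force: [-0.1, -0.6, -0.9]
opening: 0.055
grasp_force: 30.0
```

Run:
```python
from h import *
st();s=bot.capture("scene");cv2.imwrite("pics/s11.png",s)
hsv=cv2.cvtColor(s,cv2.COLOR_BGR2HSV);mk=((hsv[...,0]>100)&(hsv[...,0]<120)&(hsv[...,1]>130)&(hsv[...,2]>60)).astype(np.uint8);mk[:100]=0;mk[300:]=0;mk[:,:250]=0;mk[:,430:]=0
mk=cv2.morphologyEx(mk,cv2.MORPH_CLOSE,np.ones((3,3)))
for c in cv2.findContours(mk,0,1)[0]:
    if cv2.contourArea(c)>15: print(cv2.contourArea(c),cv2.boundingRect(c),cv2.approxPolyDP(c,1.2,True)[:,0].tolist())
p=np.array(bot.read_state()["position"]);y=RW[:,1]
mid=p+.002*y-[0,0,.055]
for n,a,b in [("stem bl",-.005,-.073),("stem br",.017,-.073),("nose low",-.028,-.005),("nose up",-.028,.011),("slot low end",.006,.011),("upper",-.028,.027),("R shoulder",.024,-.005)]:
    print(n,proj("scene",mid+a*y+[0,0,b]).round(1))
```

```text
t 17.7 pos [0.4973 0.0967 0.3223] yaw 92.84 z [-0.003  0.    -1.   ] F [-0.1 -0.6 -0.9] open 0.055 g 30.0
153.0 (321, 143, 11, 38) [[321, 144], [321, 157], [326, 153], [329, 154], [329, 157], [321, 162], [322, 166], [323, 163], [327, 165], [326, 180], [328, 180], [330, 178], [331, 150], [325, 152], [325, 143]]
stem bl [326.9 181.5]
stem br [330.9 178.8]
nose low [322.2 166.6]
nose up [322.1 162.2]
slot low end [328.6 158.2]
upper [322.  157.9]
R shoulder [332.  160.4]
```

Emit:
apply_moves --steps '[[[0, 0, -2, 0, 0, 0, -1], [-1, 0, -4, 0, 0, 0, -1], [-5, 0, -4, 0, 0, 3, -1], [-10, 0, -4, 0, 0, 6, -1], [-15, 0.1, -4, 0, 0, 12.8, -1], [-20, 0.1, -4, 0, 0, 12.8, -1], [-25, 0.2, -4, 0, 0, 12.8, -1], [-30, 0.2, -4, 0, 0, 12.8, -1], [-33, 0.2, -4, 0, 0, 12.8, -1], [-34.8, 0.2, -4, 0, 0, 12.8, -1], [-34.8, 0.2, 0, 0, 0, 12.8, -1], [-34.8, 0.2, 4, 0, 0, 12.8, -1], [-34.8, 0.2, 6, 0, 0, 12.8, -1], [-34.8, 0.2, 6, 0, 0, 12.8, -1], [-34.8, 0.2, 6, 0, 0, 12.8, -1]]]'

```text
time_s: 19.62
position: [0.5184, -0.2507, 0.2637]
tcp_rot: [[0.172, 0.985, 0.001], [0.985, -0.172, -0.0], [-0.0, 0.001, -1.0]]
force: [-0.7, -0.6, -0.6]
opening: 0.053
grasp_force: 30.0
```

Run:
```python
from h import *
st();print(delta([.5166,-.2506,.171]));cv2.imwrite("pics/w12.png",bot.capture("wrist"));cv2.imwrite("pics/s12.png",bot.capture("scene"))
```

```text
t 19.62 pos [ 0.5184 -0.2507  0.2637] yaw 80.07 z [ 0.001 -0.    -1.   ] F [-0.7 -0.6 -0.6] open 0.053 g 30.0
[-0.02 -0.19  9.27]
```

Emit:
apply_moves --steps '[[[0, -0.2, 2, 0, 0, 0, -1], [0, -0.2, 4, 0, 0, 0, -1], [0, -0.2, 6, 0, 0, 0, -1], [0, -0.2, 7.5, 0, 0, 0, -1], [0, -0.2, 8.6, 0, 0, 0, -1], [0, -0.2, 9.2, 0, 0, 0, -1], [0, -0.2, 9.2, 0, 0, 0, -1]]]'

```text
time_s: 20.6
position: [0.5159, -0.2505, 0.1709]
tcp_rot: [[0.173, 0.985, -0.0], [0.985, -0.173, 0.0], [0.0, -0.0, -1.0]]
force: [0.5, 0.6, -0.5]
opening: 0.059
grasp_force: 30.0
```

Run:
```python
from h import *
st();a=bot.capture("wrist");b=bot.capture("scene");cv2.imwrite("pics/w13.png",a);cv2.imwrite("pics/s13.png",b)
q=cv2.resize(b[215:305,190:290],None,fx=5,fy=5,interpolation=cv2.INTER_CUBIC)
cv2.imwrite("pics/c13.png",np.hstack([q,cv2.resize(a[80:300,200:440],(300,275)) if 0 else cv2.copyMakeBorder(a[120:330,180:460],0,240,0,0,0)]))
```

```text
t 20.6 pos [ 0.5159 -0.2505  0.1709] yaw 80.03 z [-0.  0. -1.] F [ 0.5  0.6 -0.5] open 0.059 g 30.0
```

View pics/c13.png

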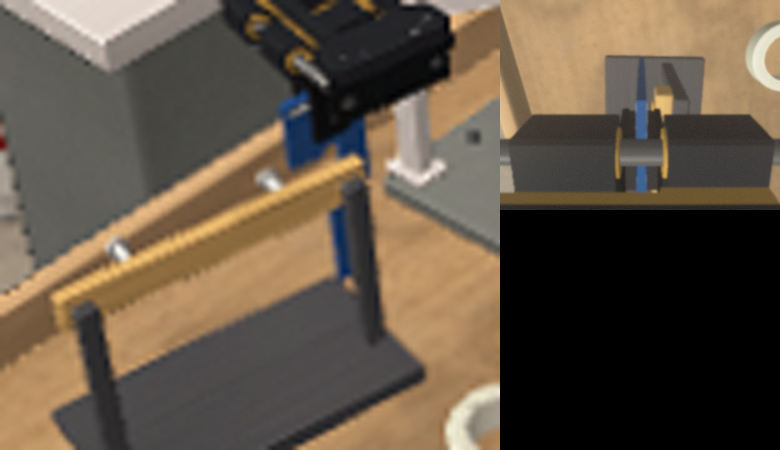

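The last picture shows the guide in front of the rail, left of the left pin at (268,180), with its slot edge facing the pin. From here I work from numbers only.

Emit:
apply_moves --steps '[[[-0.6, 0, 0, 0, 0, 0, -1], [-1.2, 0, 0, 0, 0, 0, -1], [-1.8, 0, 0, 0, 0, 0, -1], [-2.4, 0, 0, 0, 0, 0, -1], [-3.0, 0, 0, 0, 0, 0, -1], [-3.4, 0, 0, 0, 0, 0, -1], [-3.7, 0, 0, 0, 0, 0, -1], [-4.0, 0, 0, 0, 0, 0, -1], [-4.0, 0, 0, 0, 0, 0, -1]]]'

```text
time_s: 21.82
position: [0.509, -0.29, 0.1711]
tcp_rot: [[0.173, 0.985, 0.0], [0.985, -0.173, -0.0], [-0.0, 0.0, -1.0]]
force: [-0.0, 0.0, -0.7]
opening: 0.055
grasp_force: 30.0
```

Emit:
apply_moves --steps '[[[-0.15, 0, 0, 0, 0, 0, -1], [-0.3, 0, 0, 0, 0, 0, -1], [-0.3, 0, 0, 0, 0, 0, -1]]]'

```text
time_s: 22.2
position: [0.5086, -0.2911, 0.1709]
tcp_rot: [[0.174, 0.985, 0.0], [0.985, -0.174, 0.003], [0.003, -0.0, -1.0]]
force: [1.8, 5.0, 1.8]
opening: 0.055
grasp_force: 30.0
```

Run:
```python
from h import *
st();print(np.round((np.array(bot.read_state()["position"])-PIN)@np.c_[RX,RY],4)); cv2.imwrite("pics/s14.png",bot.capture("scene"))
```

```text
t 22.2 pos [ 0.5086 -0.2911  0.1709] yaw 80.0 z [ 0.     0.003 -1.   ] F [1.8 5.  1.8] open 0.055 g 30.0
[-0.0008 -0.0033]
```

Emit:
apply_moves --steps '[[[0.4, 0, 0, 0, 0, 0, -1], [0.4, 0, 0.2, 0, 0, 0, -1], [0.4, 0, 0.4, 0, 0, 0, -1], [0.4, 0, 0.6, 0, 0, 0, -1], [0.4, 0, 0.8, 0, 0, 0, -1], [0.4, 0, 0.9, 0, 0, 0, -1], [0.4, 0, 0.9, 0, 0, 0, -1]]]'

```text
time_s: 23.12
position: [0.5091, -0.2889, 0.162]
tcp_rot: [[0.173, 0.985, -0.0], [0.985, -0.173, -0.0], [-0.0, -0.0, -1.0]]
force: [-0.1, 0.1, -1.2]
opening: 0.055
grasp_force: 30.0
```

Emit:
apply_moves --steps '[[[0, 0, 0.15, 0, 0, 0, -1], [0, 0, 0.3, 0, 0, 0, -1], [0, 0, 0.3, 0, 0, 0, -1]]]'

```text
time_s: 23.5
position: [0.5093, -0.2891, 0.1614]
tcp_rot: [[0.173, 0.985, 0.001], [0.985, -0.173, -0.001], [-0.001, 0.001, -1.0]]
force: [-3.5, 2.6, 12.7]
opening: 0.056
grasp_force: 30.0
```

Emit:
apply_moves --steps '[[[0, 0, -0.25, 0, 0, 0, -1], [0, 0, -0.25, 0, 0, 0, -0.7], [0, 0, -0.25, 0, 0, 0, -0.3], [0, 0, -0.25, 0, 0, 0, 0], [0, 0, -0.25, 0, 0, 0, 0], [0, 0, -2, 0, 0, 0, 0], [0, 0, -6, 0, 0, 0, 0], [0, 0, -12, 0, 0, 0, 0], [0, 0, -18, 0, 0, 0, 0], [0, 0, -18, 0, 0, 0, 0]]]'

```text
time_s: 24.75
position: [0.5116, -0.2908, 0.3451]
tcp_rot: [[0.173, 0.985, 0.01], [0.985, -0.173, -0.008], [-0.007, 0.011, -1.0]]
force: [-0.1, -0.4, -0.5]
opening: 0.499
grasp_force: 0.0
```

```bash
cat >> h.py <<'E'
def blue(name,box):
    s=bot.capture(name);hsv=cv2.cvtColor(s,cv2.COLOR_BGR2HSV);k=((hsv[...,0]>100)&(hsv[...,0]<120)&(hsv[...,1]>130)&(hsv[...,2]>60)).astype(np.uint8)
    x0,y0,x1,y1=box;z=np.zeros_like(k);z[y0:y1,x0:x1]=k[y0:y1,x0:x1];z=cv2.morphologyEx(z,cv2.MORPH_CLOSE,np.ones((3,3)))
    return [(cv2.contourArea(c),cv2.approxPolyDP(c,1.2,True)[:,0].tolist()) for c in cv2.findContours(z,0,1)[0] if cv2.contourArea(c)>15]
E
python3 - <<'E'
from h import *
st()
print(blue("scene",(190,180,300,330)))
mid=PIN-[0,0,.028]
for n,a,b in [("top R",-.028,.073),("top L",.024,.073),("nose low",-.028,-.005),("L low",.024,-.005),("stem bl",-.005,-.073),("stem br",.017,-.073)]: print(n,proj("scene",mid+a*RY+[0,0,b]).round(1))
# tray from top
t=bot.capture("top");cv2.imwrite("pics/t15.png",t);hsv=cv2.cvtColor(t,cv2.COLOR_BGR2HSV)
print(hsv[225,195],hsv[225,150],hsv[200,190],hsv[240,235])
E
```

```text
t 24.75 pos [ 0.5116 -0.2908  0.3451] yaw 80.04 z [ 0.01  -0.008 -1.   ] F [-0.1 -0.4 -0.5] open 0.499 g 0.0
[(78.0, [[250, 261], [245, 263], [246, 278], [251, 276]]), (161.5, [[250, 238], [235, 243], [237, 254], [241, 253], [243, 250], [251, 248]])]
top R [235. 244.]
top L [250.5 236.9]
nose low [238.2 264.7]
L low [253.1 257.5]
stem bl [247.3 278.5]
stem br [253.4 275.4]
[ 14 162 164] [ 16  98 192] [ 14 147 173] [102  38 102]
```

Emit:
apply_moves --steps '[[[6, -1.2, 0, 0, 0, -4, 0.5], [12, -2.4, 0, 0, 0, -12.8, 0.5], [18, -3.6, 0, 0, 0, -12.8, 0.5], [23.8, -4.7, 0, 0, 0, -12.8, 0.5], [23.8, -4.7, 0, 0, 0, -12.8, 0.5], [23.8, -4.7, 6, 0, 0, -12.8, 0.5], [23.8, -4.7, 6.5, 0, 0, -12.8, 0.5], [23.8, -4.7, 6.5, 0, 0, -12.8, 0.5]]]'

```text
time_s: 25.85
position: [0.5041, -0.0472, 0.2737]
tcp_rot: [[-0.048, 0.999, -0.002], [0.999, 0.048, 0.0], [0.0, -0.002, -1.0]]
force: [-1.0, 0.7, 0.7]
opening: 0.749
grasp_force: 0.0
```

```bash
cat >> h.py <<'E'
def tray():
    t=bot.capture("top");cv2.imwrite("pics/tray.png",t);hsv=cv2.cvtColor(t,cv2.COLOR_BGR2HSV)
    k=((hsv[...,0]>7)&(hsv[...,0]<20)&(hsv[...,1]>125)&(hsv[...,2]<200)).astype(np.uint8);k[:170]=0;k[300:]=0;k[:,:140]=0;k[:,262:]=0
    k=cv2.morphologyEx(k,cv2.MORPH_CLOSE,np.ones((7,7)));k=cv2.morphologyEx(k,cv2.MORPH_OPEN,np.ones((9,9)))
    c=max(cv2.findContours(k,0,1)[0],key=cv2.contourArea)
    P=np.array([onz("top",p.tolist(),.018)[:2] for p in c[:,0].astype(float)],np.float32)
    r=cv2.minAreaRect(P);b=cv2.boxPoints(r)
    e=[b[1]-b[0],b[2]-b[1]];L=max(e,key=np.linalg.norm);L=L if L[0]>0 else -L
    print("tray",np.round(r[0],4),"size",np.round(r[1],4),"yaw",round(np.degrees(np.arctan2(L[1],L[0])),1),"corners",b.round(3).tolist())
E
python3 - <<'E'
from h import *
st();tray();print(delta([.5068,-.048,.072]))
m=bot.camera_model("wrist");w=bot.capture("wrist");cv2.imwrite("pics/w16.png",w)
print("a2 proj",proj("wrist",[.5068,-.048,.08],m).round(1),"edges",[proj("wrist",[.5068+a,-.048+b,.08],m).round(0).tolist() for a,b in[(.024,0),(-.024,0),(0,.024),(0,-.024)]])
g=cv2.cvtColor(w,cv2.COLOR_BGR2HSV)[...,2]
c=proj("wrist",[.5068,-.048,.08],m).astype(int)
print("row",g[c[1],c[0]-50:c[0]+50:2].tolist());print("col",g[c[1]-50:c[1]+40:2,c[0]].tolist())
E
```

```text
t 25.85 pos [ 0.5041 -0.0472  0.2737] yaw 92.77 z [-0.002  0.    -1.   ] F [-1.   0.7  0.7] open 0.749 g 0.0Traceback (most recent call last):
  File "<stdin>", line 2, in <module>
  File "h.py", line 41, in tray
    c=max(cv2.findContours(k,0,1)[0],key=cv2.contourArea)
ValueError: max() iterable argument is empty
```

Run:
```python
from h import *
for f in ("t8","t9","t15","tray"):
    t=cv2.imread(f"pics/{f}.png");h=cv2.cvtColor(t,cv2.COLOR_BGR2HSV);print(f,[h[y,x].tolist() for y,x in [(225,195),(205,200),(245,190),(225,175),(225,215),(180,200),(225,140),(225,235)]])
m=bot.camera_model("wrist");w=bot.capture("wrist");cv2.imwrite("pics/w16.png",w)
print(delta([.5068,-.048,.072]))
print("edges",[proj("wrist",[.5068+a,-.048+b,.08],m).round(0).tolist() for a,b in[(.024,0),(-.024,0),(0,.024),(0,-.024)]])
g=cv2.cvtColor(w,cv2.COLOR_BGR2HSV)[...,2]
c=proj("wrist",[.5068,-.048,.08],m).astype(int);print(c)
print("row",g[c[1],c[0]-50:c[0]+50:2].tolist());print("col",g[c[1]-50:c[1]+40:2,c[0]].tolist())
```

```text
t8 [[96, 21, 61], [101, 29, 70], [109, 31, 65], [110, 15, 50], [105, 30, 67], [17, 106, 149], [16, 105, 177], [93, 36, 63]]
t9 [[14, 146, 171], [14, 157, 166], [14, 152, 166], [14, 150, 151], [0, 14, 91], [15, 102, 160], [16, 97, 181], [108, 33, 93]]
t15 [[14, 162, 164], [13, 145, 169], [14, 152, 164], [14, 147, 154], [113, 16, 65], [17, 101, 162], [16, 99, 180], [103, 46, 105]]
tray [[101, 46, 122], [103, 50, 123], [108, 32, 80], [104, 51, 121], [104, 43, 124], [105, 46, 100], [105, 36, 113], [106, 47, 126]]
[-0.05  0.1  20.34]
edges [[343.0, 183.0], [303.0, 182.0], [324.0, 163.0], [322.0, 201.0]]
[322 182]
row [156, 149, 149, 148, 151, 146, 149, 150, 148, 147, 146, 145, 145, 144, 145, 131, 82, 71, 73, 74, 69, 68, 91, 141, 194, 196, 152, 125, 141, 90, 66, 67, 66, 64, 76, 122, 143, 142, 143, 142, 146, 144, 142, 144, 143, 143, 143, 144, 145, 143]
col [101, 102, 105, 106, 105, 104, 105, 105, 104, 102, 91, 98, 99, 103, 114, 133, 82, 69, 67, 65, 66, 68, 93, 134, 184, 196, 144, 122, 113, 70, 68, 67, 67, 68, 79, 131, 146, 149, 148, 147, 149, 148, 150, 146, 149]
```

Emit:
apply_moves --steps '[[[0, 0.15, 4, -4.5, 0, 0, 0.5], [0, 0.15, 8, -9, 0, 0, 0.5], [0, 0.15, 12, -9, 0, 0, 0.5], [0, 0.15, 15, -9, 0, 0, 0.5], [0, 0.15, 17.5, -9, 0, 0, 0.5], [0, 0.15, 19.2, -9, 0, 0, 0.5], [0, 0.15, 20.2, -9, 0, 0, 0.5], [0, 0.15, 20.2, -9, 0, 0, 0.5]]]'

```text
time_s: 26.95
position: [0.5063, -0.0467, 0.0723]
tcp_rot: [[-0.049, 0.986, 0.157], [0.999, 0.049, 0.007], [-0.0, 0.157, -0.988]]
force: [-0.3, 0.7, 0.5]
opening: 0.746
grasp_force: 0.0
```

Emit:
apply_moves --steps '[[[0, 0, 0, 0, 0, 0, -1], [0, 0, 0, 0, 0, 0, -1], [0, 0, 0, 0, 0, 0, -1], [0, 0, 0, 0, 0, 0, -1], [0, 0, 0, 0, 0, 0, -1]]]'

```text
time_s: 27.58
position: [0.5061, -0.0464, 0.0727]
tcp_rot: [[-0.049, 0.986, 0.158], [0.999, 0.049, 0.007], [-0.001, 0.158, -0.987]]
force: [-1.1, 0.6, 5.6]
opening: 0.56
grasp_force: 29.7
```

Emit:
apply_moves --steps '[[[0, 0.16, -1, 0, 0, 0, -1], [0, 0.32, -2, 0, 0, 0, -1], [0, 0.47, -3, 0, 0, 0, -1], [0, 0.79, -5, 0, 0, 0, -1], [0, 1.26, -8, 0, 0, 0, -1], [0, 1.9, -12, 4, 0, 0, -1], [0, 2.5, -16, 9, 0, 0, -1], [0, 3.3, -21, 9, 0, 0, -1], [0, 3.3, -21, 9, 0, 0, -1], [0, 3.3, -21, 9, 0, 0, -1]]]'

```text
time_s: 28.82
position: [0.5042, -0.0459, 0.2843]
tcp_rot: [[-0.049, 0.999, -0.001], [0.999, 0.049, 0.0], [0.0, -0.001, -1.0]]
force: [-0.5, 1.0, -1.0]
opening: 0.563
grasp_force: 29.4
```

Run:
```python
from h import *
st();print(delta([.46,.36,.30]))
```

```text
t 28.82 pos [ 0.5042 -0.0459  0.2843] yaw 92.83 z [-0.001  0.    -1.   ] F [-0.5  1.  -1. ] open 0.563 g 29.4
[40.76 -2.41 -1.55]
```

Emit:
apply_moves --steps '[[[5, 0, -3.5, 0, 0, 0, -1], [11, 0, -3.5, 0, 0, 0, -1], [17, 0, -3.5, 0, 0, 0, -1], [23, 0, -3.5, 0, 0, 0, -1], [27, 0, -3.5, 0, 0, 0, -1], [28.6, 0, -3.5, 0, 0, 0, -1], [28.6, 0, -3.5, 0, 0, 0, -1], [28.6, 0, -3.5, 0, 0, 0, -1]]]'

```text
time_s: 29.82
position: [0.4911, 0.2379, 0.3189]
tcp_rot: [[-0.048, 0.999, -0.002], [0.999, 0.048, -0.001], [-0.001, -0.002, -1.0]]
force: [0.3, -0.8, -0.5]
opening: 0.563
grasp_force: 29.4
```

```bash
cat >> h.py <<'E'
def wtray(rmax=228):
    m=bot.camera_model("wrist");w=bot.capture("wrist");cv2.imwrite("pics/wtray.png",w);hsv=cv2.cvtColor(w,cv2.COLOR_BGR2HSV)
    k=((hsv[...,0]>6)&(hsv[...,0]<20)&(hsv[...,1]>130)&(hsv[...,2]<210)&(hsv[...,2]>60)).astype(np.uint8);k[rmax:]=0
    k=cv2.morphologyEx(k,cv2.MORPH_CLOSE,np.ones((9,9)));k=cv2.morphologyEx(k,cv2.MORPH_OPEN,np.ones((11,11)))
    c=max(cv2.findContours(k,0,1)[0],key=cv2.contourArea);print("bbox",cv2.boundingRect(c),cv2.contourArea(c),cv2.approxPolyDP(c,4,True)[:,0].tolist())
    P=np.array([onz("wrist",p.tolist(),.018,m)[:2] for p in c[:,0].astype(float)],np.float32)
    r=cv2.minAreaRect(P);b=cv2.boxPoints(r);e=[b[1]-b[0],b[2]-b[1]];L=max(e,key=np.linalg.norm);L=L if L[0]>0 else -L
    print("tray",np.round(r[0],4),"size",np.round(r[1],4),"yaw",round(np.degrees(np.arctan2(L[1],L[0])),1),"corners",b.round(3).tolist())
E
python3 - <<'E'
from h import *
st();wtray()
try: tray()
except Exception as e: print("top:",e)
E
```

```text
t 29.82 pos [0.4911 0.2379 0.3189] yaw 92.76 z [-0.002 -0.001 -1.   ] F [ 0.3 -0.8 -0.5] open 0.563 g 29.4
bbox (245, 0, 158, 138) 19275.5 [[401, 0], [340, 0], [339, 5], [245, 13], [245, 52], [258, 137], [401, 126]]
tray [0.4886 0.3792] size [0.2221 0.175 ] yaw 7.3 corners [[0.367000013589859, 0.4519999921321869], [0.3889999985694885, 0.27799999713897705], [0.6100000143051147, 0.3059999942779541], [0.5879999995231628, 0.47999998927116394]]
tray [0.4694 0.3146] size [0.1744 0.058 ] yaw 7.4 corners [[0.3790000081062317, 0.3319999873638153], [0.3869999945163727, 0.2750000059604645], [0.5600000023841858, 0.296999990940094], [0.5519999861717224, 0.35499998927116394]]
```

Emit:
apply_moves --steps '[[[6, 1.7, 4, 0, 0, -4.5, -1], [12, 3.4, 8, 0, 0, -4.5, -1], [18, 5.1, 12, 0, 0, -4.5, -1], [18, 5.1, 18, 0, 0, -4.5, -1], [18, 5.1, 23, 0, 0, -4.5, -1], [18, 5.1, 26, 0, 0, -4.5, -1], [18, 5.1, 27.5, 0, 0, -4.5, -1], [18, 5.1, 28.3, 0, 0, -4.5, -1], [18, 5.1, 28.7, 0, 0, -4.5, -1], [18, 5.1, 29, 0, 0, -4.5, -1], [18, 5.1, 29, 0, 0, -4.5, -1]]]'

```text
time_s: 31.3
position: [0.5345, 0.4222, 0.0319]
tcp_rot: [[-0.128, 0.992, 0.003], [0.992, 0.128, 0.001], [0.001, 0.003, -1.0]]
force: [-0.5, -1.3, 3.7]
opening: 0.564
grasp_force: 29.4
```

Run:
```python
from h import *
st()
```

```text
t 31.3 pos [0.5345 0.4222 0.0319] yaw 97.34 z [ 0.003  0.001 -1.   ] F [-0.5 -1.3  3.7] open 0.564 g 29.4
```

Emit:
apply_moves --steps '[[[0, 0, -0.2, 0, 0, 0, 0.2], [0, 0, -0.2, 0, 0, 0, 0.35], [0, 0, -0.2, 0, 0, 0, 0.5], [0, 0, -0.2, 0, 0, 0, 0.5], [0, 0, -2, 0, 0, 0, 0.5], [0, 0, -7, 0, 0, 0, 0.5], [0, 0, -13, 0, 0, 0, 0.5], [0, 0, -19, 0, 0, 0, 0.5], [-1, 0, -25, 0, 0, 0, 0.5], [-7, -1.3, -25, 0, 0, 0, 0.5], [-46.2, -8.8, -25, 0, 0, 4.5, 0.5], [-46.2, -8.8, -25, 0, 0, 4.5, 0.5], [-46.2, -8.8, -25, 0, 0, 4.5, 0.5], [-46.2, -8.8, -25, 0, 0, 4.5, 0.5], [-46.2, -8.8, -25, 0, 0, 4.5, 0.5], [-46.2, -8.8, -25, 0, 0, 4.5, 0.5], [-46.2, -8.8, -25, 0, 0, 4.5, 0.5], [-46.2, -8.8, -25, 0, 0, 4.5, 0.5], [-46.2, -8.8, -25, 0, 0, 4.5, 0.5], [-46.2, -8.8, -25, 0, 0, 4.5, 0.5]]]'

```text
time_s: 33.8
position: [0.5048, -0.0465, 0.2799]
tcp_rot: [[-0.051, 0.999, 0.0], [0.999, 0.051, 0.0], [0.0, 0.0, -1.0]]
force: [0.2, 1.7, -0.7]
opening: 0.749
grasp_force: 0.0
```

```bash
cat >> h.py <<'E'
def orange(name,box):
    s=bot.capture(name);cv2.imwrite(f"pics/or_{name}.png",s);hsv=cv2.cvtColor(s,cv2.COLOR_BGR2HSV);k=(((hsv[...,0]<12)&(hsv[...,1]>150)&(hsv[...,2]>120))).astype(np.uint8)
    x0,y0,x1,y1=box;z=np.zeros_like(k);z[y0:y1,x0:x1]=k[y0:y1,x0:x1]
    return [(cv2.contourArea(c),cv2.boundingRect(c)) for c in cv2.findContours(z,0,1)[0] if cv2.contourArea(c)>10]
E
python3 - <<'E'
from h import *
st();print(delta([.5063,-.047,.072]))
m=bot.camera_model("wrist");w=bot.capture("wrist");g=cv2.cvtColor(w,cv2.COLOR_BGR2HSV)[...,2]
c=proj("wrist",[.5063,-.0475,.05],m).astype(int);print(c,"edges",[proj("wrist",[.5063+a,-.0475+b,.05],m).round(0).tolist() for a,b in[(.024,0),(-.024,0),(0,.024),(0,-.024)]])
print("row",g[c[1],c[0]-30:c[0]+30].tolist())
print("orange scene", orange("scene",(260,100,430,260)), [proj("scene",p).round(0).tolist() for p in ([.5335,.42,.036],[.5063,-.047,.05],[.502,.062,.08])])
E
```

```text
t 33.8 pos [ 0.5048 -0.0465  0.2799] yaw 92.94 z [ 0.  0. -1.] F [ 0.2  1.7 -0.7] open 0.749 g 0.0
[-0.06  0.14 20.79]
[322 177] edges [[340.0, 178.0], [304.0, 177.0], [323.0, 159.0], [322.0, 195.0]]
row [144, 144, 143, 144, 140, 146, 144, 144, 144, 144, 143, 137, 121, 95, 75, 73, 69, 71, 71, 69, 71, 69, 69, 76, 95, 128, 155, 161, 146, 131, 124, 120, 118, 132, 149, 158, 138, 101, 71, 63, 69, 65, 65, 65, 64, 64, 70, 89, 111, 134, 141, 140, 144, 143, 142, 143, 143, 145, 143, 142]
orange scene [(47.5, (295, 240, 13, 7)), (39.5, (316, 217, 12, 7)), (39.5, (382, 188, 12, 7)), (74.5, (407, 167, 18, 13))] [[389.0, 186.0], [302.0, 236.0], [322.0, 214.0]]
```

Emit:
apply_moves --steps '[[[0, 0.15, 4, -4.5, 0, 0, 0.5], [0, 0.15, 8, -9, 0, 0, 0.5], [0, 0.15, 12, -9, 0, 0, 0.5], [0, 0.15, 15, -9, 0, 0, 0.5], [0, 0.15, 18, -9, 0, 0, 0.5], [0, 0.15, 20.5, -9, 0, 0, 0.5], [0, 0.15, 22.5, -9, 0, 0, 0.5], [0, 0.15, 23.5, -9, 0, 0, 0.5], [0, 0.15, 24, -9, 0, 0, 0.5], [0, 0.15, 24, -9, 0, 0, 0.5]]]'

```text
time_s: 35.15
position: [0.5067, -0.0476, 0.0398]
tcp_rot: [[-0.05, 0.986, 0.157], [0.999, 0.049, 0.008], [-0.0, 0.157, -0.988]]
force: [0.1, -0.3, 0.2]
opening: 0.743
grasp_force: 0.0
```

Emit:
apply_moves --steps '[[[0, 0, 0, 0, 0, 0, -1], [0, 0, 0, 0, 0, 0, -1], [0, 0, 0, 0, 0, 0, -1], [0, 0, 0, 0, 0, 0, -1], [0, 0, 0, 0, 0, 0, -1]]]'

```text
time_s: 35.78
position: [0.5067, -0.0478, 0.04]
tcp_rot: [[-0.049, 0.986, 0.157], [0.999, 0.049, 0.007], [-0.0, 0.157, -0.988]]
force: [-0.8, -0.6, 5.4]
opening: 0.568
grasp_force: 29.6
```

Emit:
apply_moves --steps '[[[0, 0.16, -1, 0, 0, 0, -1], [0, 0.32, -2, 0, 0, 0, -1], [0, 0.63, -4, 0, 0, 0, -1], [0, 1.1, -7, 0, 0, 0, -1], [0, 1.58, -10, 0, 0, 0, -1], [0, 2.2, -14, 4, 0, 0, -1], [0, 3, -19, 9, 0, 0, -1], [0, 3.8, -24, 9, 0, 0, -1], [0, 3.8, -24, 9, 0, 0, -1], [0, 3.8, -24, 9, 0, 0, -1]]]'

```text
time_s: 37.02
position: [0.5051, -0.0474, 0.2821]
tcp_rot: [[-0.049, 0.999, -0.002], [0.999, 0.049, 0.0], [0.0, -0.002, -1.0]]
force: [-0.9, 0.1, -1.6]
opening: 0.572
grasp_force: 29.2
```

Emit:
apply_moves --steps '[[[5, 0, -3.5, 0, 0, 0, -1], [11, 0, -3.5, 0, 0, 0, -1], [17, 0, -3.5, 0, 0, 0, -1], [23, 0, -3.5, 0, 0, 0, -1], [27, 0, -3.5, 0, 0, 0, -1], [28.6, 0, -3.5, 0, 0, 0, -1], [28.6, 0, -3.5, 0, 0, 0, -1], [28.6, 0, -3.5, 0, 0, 0, -1]]]'

```text
time_s: 38.02
position: [0.4921, 0.2365, 0.3169]
tcp_rot: [[-0.048, 0.999, -0.002], [0.999, 0.048, -0.001], [-0.001, -0.002, -1.0]]
force: [0.5, -0.1, -0.9]
opening: 0.57
grasp_force: 29.2
```

```bash
cat >> h.py <<'E'
def spots(c,yaw):
    a=np.radians(yaw);x=np.array([np.cos(a),np.sin(a)]);y=np.array([-x[1],x[0]])
    for n,i,j in [("P1",1,1),("P2",-1,1),("P3",1,-1),("P4",-1,-1)]:
        p=np.array(c)+.05*i*x+.037*j*y;print(n,p.round(4),delta([p[0],p[1],.029]))
E
python3 - <<'E'
from h import *
st();wtray();spots((.4886,.377),7.3)
m=bot.camera_model("wrist");w=cv2.imread("pics/wtray.png");hsv=cv2.cvtColor(w,cv2.COLOR_BGR2HSV)
print("P1 spool pred",proj("wrist",[.5345,.4222,.036],m).round(0),"black blobs:")
k=(hsv[...,2]<80).astype(np.uint8);k[225:]=0
for c in cv2.findContours(k,0,1)[0]:
    if cv2.contourArea(c)>100: print(cv2.boundingRect(c))
E
```

```text
t 38.02 pos [0.4921 0.2365 0.3169] yaw 92.76 z [-0.002 -0.001 -1.   ] F [ 0.5 -0.1 -0.9] open 0.57 g 29.2
bbox (244, 0, 158, 137) 19454.5 [[244, 11], [257, 136], [401, 125], [401, 0], [319, 0], [318, 5]]
tray [0.4887 0.3791] size [0.2213 0.1751] yaw 7.3 corners [[0.36800000071525574, 0.4519999921321869], [0.38999998569488525, 0.27799999713897705], [0.6100000143051147, 0.3059999942779541], [0.5870000123977661, 0.47999998927116394]]
P1 [0.5335 0.4201] [18.18  5.02 28.8 ]
P2 [0.4343 0.4073] [17.38 -4.95 28.81]
P3 [0.5429 0.3467] [10.8   5.61 28.8 ]
P4 [0.4437 0.3339] [10.   -4.36 28.81]
P1 spool pred [360.  34.] black blobs:
(532, 208, 21, 17)
(514, 194, 35, 18)
(342, 18, 33, 37)
```

Emit:
apply_moves --steps '[[[6, -1.7, 4, 0, 0, -4.5, -1], [12, -3.4, 8, 0, 0, -4.5, -1], [17.4, -5, 12, 0, 0, -4.5, -1], [17.4, -5, 18, 0, 0, -4.5, -1], [17.4, -5, 23, 0, 0, -4.5, -1], [17.4, -5, 26, 0, 0, -4.5, -1], [17.4, -5, 27.5, 0, 0, -4.5, -1], [17.4, -5, 28.3, 0, 0, -4.5, -1], [17.4, -5, 28.7, 0, 0, -4.5, -1], [17.4, -5, 28.9, 0, 0, -4.5, -1], [17.4, -5, 28.9, 0, 0, -4.5, -1]]]'

```text
time_s: 39.45
position: [0.4343, 0.4096, 0.0296]
tcp_rot: [[-0.128, 0.992, 0.002], [0.992, 0.128, 0.001], [0.001, 0.002, -1.0]]
force: [0.8, -0.4, -1.2]
opening: 0.57
grasp_force: 29.2
```

Emit:
apply_moves --steps '[[[0, 0, 0.2, 0, 0, 0, -1], [0, 0, 0.4, 0, 0, 0, -1], [0, 0, 0.4, 0, 0, 0, -1]]]'

```text
time_s: 39.83
position: [0.4338, 0.4094, 0.0273]
tcp_rot: [[-0.128, 0.992, 0.001], [0.992, 0.128, 0.001], [0.0, 0.001, -1.0]]
force: [-3.8, -3.1, 12.9]
opening: 0.563
grasp_force: 29.6
```

Emit:
apply_moves --steps '[[[0, 0, -0.3, 0, 0, 0, 0.2], [0, 0, -0.3, 0, 0, 0, 0.35], [0, 0, -0.3, 0, 0, 0, 0.5], [0, 0, -0.3, 0, 0, 0, 0.5], [0, 0, -2, 0, 0, 0, 0.5], [0, 0, -7, 0, 0, 0, 0.5], [0, 0, -13, 0, 0, 0, 0.5], [0, 0, -19, 0, 0, 0, 0.5], [-1, 0, -25, 0, 0, 0, 0.5], [-7, 0.5, -25, 0, 0, 0, 0.5], [-35.3, 2.3, -25, 0, 0, 4.5, 0.5], [-35.3, 2.3, -25, 0, 0, 4.5, 0.5], [-35.3, 2.3, -25, 0, 0, 4.5, 0.5], [-35.3, 2.3, -25, 0, 0, 4.5, 0.5], [-35.3, 2.3, -25, 0, 0, 4.5, 0.5], [-35.3, 2.3, -25, 0, 0, 4.5, 0.5], [-35.3, 2.3, -25, 0, 0, 4.5, 0.5], [-35.3, 2.3, -25, 0, 0, 4.5, 0.5]]]'

```text
time_s: 42.08
position: [0.5011, 0.0633, 0.2749]
tcp_rot: [[-0.051, 0.999, 0.0], [0.999, 0.051, 0.0], [0.0, 0.0, -1.0]]
force: [0.1, -0.4, -0.4]
opening: 0.744
grasp_force: 0.0
```

```bash
cat >> h.py <<'E'
def blk(X):
    m=bot.camera_model("wrist");w=bot.capture("wrist");g=cv2.cvtColor(w,cv2.COLOR_BGR2HSV)[...,2]<100
    k=cv2.morphologyEx(g.astype(np.uint8),cv2.MORPH_OPEN,np.ones((3,3)));k[225:]=0
    print("pred",proj("wrist",X,m).round(1))
    for c in cv2.findContours(k,0,1)[0]:
        if cv2.contourArea(c)>80:
            q,r=cv2.minEnclosingCircle(c);print(np.round(q,1),round(r,1),onz("wrist",q,X[2],m).round(4))
E
python3 - <<'E'
from h import *
st();blk([.502,.0625,.08]);print(delta([.502,.0625,.072]))
E
```

```text
t 42.08 pos [0.5011 0.0633 0.2749] yaw 92.93 z [ 0.  0. -1.] F [ 0.1 -0.4 -0.4] open 0.744 g 0.0
pred [322.2 182.7]
[321.9 215.5] 10.4 [0.5038 0.0206 0.08  ]
[322.5 181.5] 20.1 [0.5023 0.064  0.08  ]
[ 18.  189.5] 38.9 [0.1252 0.035  0.08  ]
[ 30.  178.5] 54.5 [0.1435 0.0498 0.08  ]
[151.2 164. ] 73.4 [0.296 0.075 0.08 ]
[561.2 101.6] 13.5 [0.7697 0.171  0.08  ]
[-0.09  0.08 20.28]
```

Spool b2 is where expected (radius 20 px, so its top is at 80 mm). Grasping it.

Emit:
apply_moves --steps '[[[0, 0.1, 4, -4.5, 0, 0, 0.5], [0, 0.1, 8, -9, 0, 0, 0.5], [0, 0.1, 12, -9, 0, 0, 0.5], [0, 0.1, 15, -9, 0, 0, 0.5], [0, 0.1, 17.5, -9, 0, 0, 0.5], [0, 0.1, 19.2, -9, 0, 0, 0.5], [0, 0.1, 20.2, -9, 0, 0, 0.5], [0, 0.1, 20.2, -9, 0, 0, 0.5], [0, 0.1, 20.2, -9, 0, 0, -1], [0, 0.1, 20.2, -9, 0, 0, -1], [0, 0.1, 20.2, -9, 0, 0, -1], [0, 0.1, 20.2, -9, 0, 0, -1], [0, 0.1, 20.2, -9, 0, 0, -1]]]'

```text
time_s: 43.75
position: [0.5029, 0.0621, 0.0731]
tcp_rot: [[-0.049, 0.986, 0.157], [0.999, 0.049, 0.008], [-0.0, 0.157, -0.988]]
force: [-1.0, 1.0, 4.7]
opening: 0.564
grasp_force: 29.6
```

Emit:
apply_moves --steps '[[[0, 0.16, -1, 0, 0, 0, -1], [0, 0.32, -2, 0, 0, 0, -1], [0, 0.47, -3, 0, 0, 0, -1], [0, 0.79, -5, 0, 0, 0, -1], [0, 1.26, -8, 0, 0, 0, -1], [0, 1.9, -12, 4, 0, 0, -1], [0, 2.5, -16, 9, 0, 0, -1], [0, 3.3, -21, 9, 0, 0, -1], [0, 3.3, -21, 9, 0, 0, -1], [0, 3.3, -21, 9, 0, 0, -1]]]'

```text
time_s: 45.0
position: [0.5012, 0.0622, 0.2848]
tcp_rot: [[-0.049, 0.999, -0.001], [0.999, 0.049, 0.0], [0.0, -0.001, -1.0]]
force: [-0.8, 0.5, -2.1]
opening: 0.564
grasp_force: 29.3
```

Emit:
apply_moves --steps '[[[3, 0, -3.5, 0, 0, 0, -1], [9, 0, -3.5, 0, 0, 0, -1], [14, 0, -3.5, 0, 0, 0, -1], [17.5, 0, -3.5, 0, 0, 0, -1], [17.5, 0, -3.5, 0, 0, 0, -1], [17.5, 0, -3.5, 0, 0, 0, -1]]]'

```text
time_s: 45.75
position: [0.4927, 0.2362, 0.3185]
tcp_rot: [[-0.05, 0.999, -0.004], [0.999, 0.05, -0.002], [-0.001, -0.004, -1.0]]
force: [-0.3, 0.1, -1.4]
opening: 0.562
grasp_force: 29.3
```

Run:
```python
from h import *
st();wtray();spots((.4886,.377),7.3);blk([.5345,.422,.036]);print(proj("wrist",[.4343,.4094,.036]).round(0))
```

```text
t 45.75 pos [0.4927 0.2362 0.3185] yaw 92.85 z [-0.004 -0.002 -1.   ] F [-0.3  0.1 -1.4] open 0.562 g 29.3
bbox (244, 0, 158, 137) 19347.0 [[245, 11], [244, 45], [257, 136], [401, 125], [401, 0], [319, 0], [318, 5]]
tray [0.4886 0.3793] size [0.2214 0.1752] yaw 7.3 corners [[0.36800000071525574, 0.4519999921321869], [0.38999998569488525, 0.27799999713897705], [0.6100000143051147, 0.3070000112056732], [0.5870000123977661, 0.47999998927116394]]
P1 [0.5335 0.4201] [18.23  5.02 28.95]
P2 [0.4343 0.4073] [17.45 -4.95 28.98]
P3 [0.5429 0.3467] [10.86  5.6  28.96]
P4 [0.4437 0.3339] [10.07 -4.37 28.99]
pred [359.6  34.2]
[326.5 224. ] 23.5 [0.5046 0.1497 0.036 ]
[532.1 212.3] 22.2 [0.8276 0.1851 0.036 ]
[185.  196.5] 51.0 [0.283  0.1839 0.036 ]
[283.5  40.8] 18.3 [0.4325 0.4091 0.036 ]
[358.5  36. ] 18.8 [0.5332 0.4198 0.036 ]
[284.  41.]
```

Emit:
apply_moves --steps '[[[4, 2, 4, 0, 0, -4.5, -1], [8, 4, 8, 0, 0, -4.5, -1], [10.8, 5.6, 12, 0, 0, -4.5, -1], [10.8, 5.6, 18, 0, 0, -4.5, -1], [10.8, 5.6, 23, 0, 0, -4.5, -1], [10.8, 5.6, 26, 0, 0, -4.5, -1], [10.8, 5.6, 27.5, 0, 0, -4.5, -1], [10.8, 5.6, 28.3, 0, 0, -4.5, -1], [10.8, 5.6, 28.7, 0, 0, -4.5, -1], [10.8, 5.6, 29, 0, 0, -4.5, -1], [10.8, 5.6, 29, 0, 0, -4.5, -1]]]'

```text
time_s: 47.22
position: [0.5452, 0.3478, 0.0323]
tcp_rot: [[-0.128, 0.992, 0.003], [0.992, 0.128, 0.001], [0.0, 0.003, -1.0]]
force: [-0.8, -1.0, 3.8]
opening: 0.561
grasp_force: 29.4
```

Emit:
apply_moves --steps '[[[0, 0, -0.2, 0, 0, 0, 0.2], [0, 0, -0.2, 0, 0, 0, 0.35], [0, 0, -0.2, 0, 0, 0, 0.5], [0, 0, -0.2, 0, 0, 0, 0.5], [0, 0, -2, 0, 0, 0, 0.5], [0, 0, -7, 0, 0, 0, 0.5], [0, 0, -13, 0, 0, 0, 0.5], [0, 0, -19, 0, 0, 0, 0.5], [-1, 0, -25, 0, 0, 0, 0.5], [-7, -2, -25, 0, 0, 0, 0.5], [-27.7, -7.9, -25, 0, 0, 4.5, 0.5], [-27.7, -7.9, -25, 0, 0, 4.5, 0.5], [-27.7, -7.9, -25, 0, 0, 4.5, 0.5], [-27.7, -7.9, -25, 0, 0, 4.5, 0.5], [-27.7, -7.9, -25, 0, 0, 4.5, 0.5], [-27.7, -7.9, -25, 0, 0, 4.5, 0.5], [-27.7, -7.9, -25, 0, 0, 4.5, 0.5]]]'

```text
time_s: 49.35
position: [0.5014, 0.0638, 0.2805]
tcp_rot: [[-0.051, 0.999, 0.001], [0.999, 0.051, 0.0], [0.0, 0.001, -1.0]]
force: [-0.2, 0.1, 0.1]
opening: 0.754
grasp_force: 0.0
```

Run:
```python
from h import *
st();blk([.5025,.0628,.05]);print(delta([.5027,.0628,.040]))
```

```text
t 49.35 pos [0.5014 0.0638 0.2805] yaw 92.93 z [ 0.001  0.    -1.   ] F [-0.2  0.1  0.1] open 0.754 g 0.0
pred [322.1 177.4]
[321.5 210.5] 8.9 [0.504  0.0165 0.05  ]
[321.5 177.2] 17.5 [0.5016 0.063  0.05  ]
[ 19.5 188.5] 40.5 [0.0899 0.0268 0.05  ]
[ 31. 178.] 55.5 [0.1093 0.0423 0.05  ]
[152.8 164. ] 73.1 [0.2779 0.0694 0.05  ]
[555.1 102.4] 12.0 [0.7907 0.1739 0.05  ]
[-0.11  0.12 24.04]
```

Emit:
apply_moves --steps '[[[-0.1, 0.1, 4, -4.5, 0, 0, 0.5], [-0.1, 0.1, 8, -9, 0, 0, 0.5], [-0.1, 0.1, 12, -9, 0, 0, 0.5], [-0.1, 0.1, 15, -9, 0, 0, 0.5], [-0.1, 0.1, 18, -9, 0, 0, 0.5], [-0.1, 0.1, 20.5, -9, 0, 0, 0.5], [-0.1, 0.1, 22.5, -9, 0, 0, 0.5], [-0.1, 0.1, 23.5, -9, 0, 0, 0.5], [-0.1, 0.1, 24, -9, 0, 0, 0.5], [-0.1, 0.1, 24, -9, 0, 0, 0.5], [-0.1, 0.1, 24, -9, 0, 0, -1], [-0.1, 0.1, 24, -9, 0, 0, -1], [-0.1, 0.1, 24, -9, 0, 0, -1], [-0.1, 0.1, 24, -9, 0, 0, -1], [-0.1, 0.1, 24, -9, 0, 0, -1]]]'

```text
time_s: 51.28
position: [0.5026, 0.0617, 0.0406]
tcp_rot: [[-0.049, 0.986, 0.157], [0.999, 0.049, 0.008], [-0.0, 0.157, -0.988]]
force: [-1.2, 0.7, 5.2]
opening: 0.561
grasp_force: 29.6
```

Emit:
apply_moves --steps '[[[0, 0.16, -1, 0, 0, 0, -1], [0, 0.32, -2, 0, 0, 0, -1], [0, 0.63, -4, 0, 0, 0, -1], [0, 1.1, -7, 0, 0, 0, -1], [0, 1.58, -10, 0, 0, 0, -1], [0, 2.2, -14, 4, 0, 0, -1], [0, 3, -19, 9, 0, 0, -1], [0, 3.8, -24, 9, 0, 0, -1], [0, 3.8, -24, 9, 0, 0, -1], [0, 3.8, -24, 9, 0, 0, -1]]]'

```text
time_s: 52.52
position: [0.501, 0.0619, 0.2827]
tcp_rot: [[-0.049, 0.999, -0.002], [0.999, 0.049, 0.0], [0.0, -0.002, -1.0]]
force: [0.4, -0.3, -1.7]
opening: 0.562
grasp_force: 29.3
```

Emit:
apply_moves --steps '[[[3, 0, -3.5, 0, 0, 0, -1], [9, 0, -3.5, 0, 0, 0, -1], [14, 0, -3.5, 0, 0, 0, -1], [17.5, 0, -3.5, 0, 0, 0, -1], [17.5, 0, -3.5, 0, 0, 0, -1], [17.5, 0, -3.5, 0, 0, 0, -1]]]'

```text
time_s: 53.28
position: [0.4926, 0.2359, 0.3164]
tcp_rot: [[-0.05, 0.999, -0.004], [0.999, 0.05, -0.002], [-0.001, -0.004, -1.0]]
force: [0.8, -0.1, -1.0]
opening: 0.562
grasp_force: 29.3
```

Run:
```python
from h import *
st();wtray();spots((.4886,.377),7.3);blk([.545,.3478,.036]);print(proj("wrist",[.4343,.4094,.036]).round(0))
```

```text
t 53.27 pos [0.4926 0.2359 0.3164] yaw 92.85 z [-0.004 -0.002 -1.   ] F [ 0.8 -0.1 -1. ] open 0.562 g 29.3
bbox (244, 0, 159, 136) 19500.0 [[244, 11], [257, 135], [402, 124], [401, 0], [311, 0], [310, 5]]
tray [0.4885 0.3792] size [0.2218 0.1749] yaw 7.3 corners [[0.367000013589859, 0.4519999921321869], [0.38999998569488525, 0.27799999713897705], [0.6100000143051147, 0.3070000112056732], [0.5870000123977661, 0.47999998927116394]]
P1 [0.5335 0.4201] [18.26  5.03 28.75]
P2 [0.4343 0.4073] [17.48 -4.94 28.78]
P3 [0.5429 0.3467] [10.89  5.61 28.75]
P4 [0.4437 0.3339] [10.1  -4.35 28.78]
pred [363.   92.6]
[327. 224.] 23.0 [0.5052 0.1502 0.036 ]
[533.1 212.3] 22.2 [0.8275 0.1854 0.036 ]
[184.4 205.7] 46.1 [0.2817 0.1692 0.036 ]
[361.9  93.3] 17.1 [0.5435 0.3467 0.036 ]
[283.7  40. ] 18.6 [0.4329 0.4092 0.036 ]
[359.   35.2] 18.8 [0.5335 0.4199 0.036 ]
[284.  40.]
```

Emit:
apply_moves --steps '[[[4, -1.8, 4, 0, 0, -4.5, -1], [8, -3.5, 8, 0, 0, -4.5, -1], [10, -4.4, 12, 0, 0, -4.5, -1], [10, -4.4, 18, 0, 0, -4.5, -1], [10, -4.4, 23, 0, 0, -4.5, -1], [10, -4.4, 26, 0, 0, -4.5, -1], [10, -4.4, 27.5, 0, 0, -4.5, -1], [10, -4.4, 28.3, 0, 0, -4.5, -1], [10, -4.4, 28.7, 0, 0, -4.5, -1], [10, -4.4, 29, 0, 0, -4.5, -1], [10, -4.4, 29, 0, 0, -4.5, -1]]]'

```text
time_s: 54.75
position: [0.4456, 0.3345, 0.0295]
tcp_rot: [[-0.128, 0.992, 0.002], [0.992, 0.128, 0.001], [0.001, 0.002, -1.0]]
force: [-0.9, -0.4, 2.8]
opening: 0.565
grasp_force: 29.3
```

Emit:
apply_moves --steps '[[[0, 0, 0.15, 0, 0, 0, -1], [0, 0, 0.2, 0, 0, 0, -1], [0, 0, 0.2, 0, 0, 0, -1]]]'

```text
time_s: 55.12
position: [0.4456, 0.3345, 0.0289]
tcp_rot: [[-0.128, 0.992, 0.003], [0.992, 0.128, 0.001], [0.001, 0.003, -1.0]]
force: [-3.1, -2.4, 15.8]
opening: 0.564
grasp_force: 29.5
```

Emit:
apply_moves --steps '[[[0, 0, -0.3, 0, 0, 0, 0.2], [0, 0, -0.3, 0, 0, 0, 0.35], [0, 0, -0.3, 0, 0, 0, 0.5], [0, 0, -0.3, 0, 0, 0, 0.5], [0, 0, -2, 0, 0, 0, 0.5], [0, 0, -7, 0, 0, 0, 0.5], [0, 0, -13, 0, 0, 0, 0.5], [0, 0, -19, 0, 0, 0, 0.5], [-4, 1, -25, 0, 0, 0, 0.5], [-10.4, 3.4, -29, 0, 0, 4.5, 0.5], [-10.4, 3.4, -29, 0, 0, 4.5, 0.5], [-10.4, 3.4, -29, 0, 0, 4.5, 0.5]]]'

```text
time_s: 56.62
position: [0.4928, 0.2345, 0.3184]
tcp_rot: [[-0.047, 0.999, 0.004], [0.999, 0.047, 0.001], [0.001, 0.004, -1.0]]
force: [-0.7, -0.1, 0.2]
opening: 0.748
grasp_force: 0.0
```

Run:
```python
from h import *
st();wtray();blk([.4456,.3345,.036]);print(np.round(bot.read_state()["joint_positions"],1), delta([.64,-.12,.42]))
print(orange("scene",(260,100,440,280)),blue("scene",(190,180,300,330)))
```

```text
t 56.62 pos [0.4928 0.2345 0.3184] yaw 92.67 z [ 0.004  0.001 -1.   ] F [-0.7 -0.1  0.2] open 0.748 g 0.0
bbox (242, 0, 158, 136) 19308.0 [[242, 11], [255, 135], [399, 124], [398, 0], [309, 0], [308, 5]]
tray [0.4888 0.3793] size [0.2214 0.1752] yaw 7.4 corners [[0.36800000071525574, 0.4519999921321869], [0.38999998569488525, 0.27799999713897705], [0.6100000143051147, 0.3070000112056732], [0.5870000123977661, 0.47999998927116394]]
pred [292.1  99.2]
[532.5 212.4] 22.6 [0.8272 0.1849 0.036 ]
[180. 195.] 56.1 [0.2762 0.1869 0.036 ]
[291.   99.5] 17.0 [0.4441 0.334  0.036 ]
[361.5  93.5] 17.1 [0.5428 0.3468 0.036 ]
[284.   40.4] 18.5 [0.433  0.4092 0.036 ]
[359.   35.6] 18.7 [0.5333 0.4198 0.036 ]
[13.9 18.8 87.6  0.  73.6 11. ] [-36.26  13.15 -10.43]
[(39.5, (374, 198, 12, 6)), (35.5, (382, 188, 12, 7)), (73.5, (407, 167, 19, 13))] [(78.0, [[250, 261], [245, 263], [246, 278], [251, 276]]), (161.5, [[250, 238], [235, 243], [237, 254], [241, 253], [243, 250], [251, 248]])]
```

Emit:
apply_moves --steps '[[[0, 0, -5, 0, 0, 0, 0.3], [-2, 0.5, -10, 0, 0, 10, 0.3], [-8, 3, -13, 0, 0, 20, 0.3], [-35.7, 12.2, -13, 0, 0, 89.8, 0.3], [-35.7, 12.2, -13, 0, 0, 89.8, 0.3], [-35.7, 12.2, -13, 0, 0, 89.8, 0.3], [-35.7, 12.2, -13, 0, 0, 89.8, 0.3], [-35.7, 12.2, -13, 0, 0, 89.8, 0.3], [-35.7, 12.2, -13, 0, 0, 89.8, 0.3], [-35.7, 12.2, -13, 0, 0, 89.8, 0.3], [-35.7, 12.2, -13, 0, 0, 89.8, 0.3], [-35.7, 12.2, -13, 0, 0, 89.8, 0.3], [-35.7, 12.2, -13, 0, 0, 89.8, 0.3], [-35.7, 12.2, -13, 0, 0, 89.8, 0.3]]]'

```text
time_s: 58.58
position: [0.6312, -0.1148, 0.4462]
tcp_rot: [[0.999, 0.054, 0.0], [0.054, -0.999, -0.0], [0.0, 0.0, -1.0]]
force: [-0.3, -0.6, -0.2]
opening: 0.65
grasp_force: 0.0
```

Run:
```python
from h import *
st();blk([.6661,-.1159,.334]);print(delta([.6661,-.1159,.326]))
```

```text
t 58.58 pos [ 0.6312 -0.1148  0.4462] yaw 3.08 z [ 0. -0. -1.] F [-0.3 -0.6 -0.2] open 0.65 g 0.0
pred [323.5 163.3]
[265.5 216. ] 9.0 [ 0.6128 -0.0635  0.334 ]
[213. 215.] 9.4 [ 0.611  -0.0133  0.334 ]
[394.  212.5] 18.1 [ 0.6229 -0.1855  0.334 ]
[450. 215.] 23.8 [ 0.6233 -0.2394  0.334 ]
[ 53.5 194. ] 12.6 [0.6237 0.1377 0.334 ]
[324. 171.] 17.1 [ 0.659  -0.1168  0.334 ]
[521.  143.5] 24.3 [ 0.6937 -0.2919  0.334 ]
[346.5  34. ] 16.9 [ 0.7726 -0.1287  0.334 ]
[ 3.47  0.29 12.03]
```

Emit:
apply_moves --steps '[[[2.9, 0.3, 4, 0, 0, 0, 0.3], [2.9, 0.3, 7, 0, 0, 0, 0.3], [2.9, 0.3, 9.5, 0, 0, 0, 0.3], [2.9, 0.3, 11.3, 0, 0, 0, 0.3], [2.9, 0.3, 12.3, 0, 0, 0, 0.3], [2.9, 0.3, 12.3, 0, 0, 0, 0.3], [2.9, 0.3, 12.3, 0, 0, 0, -1], [2.9, 0.3, 12.3, 0, 0, 0, -1], [2.9, 0.3, 12.3, 0, 0, 0, -1], [2.9, 0.3, 12.3, 0, 0, 0, -1], [2.9, 0.3, 12.3, 0, 0, 0, -1]]]'

```text
time_s: 60.0
position: [0.6605, -0.116, 0.3236]
tcp_rot: [[0.999, 0.053, 0.0], [0.053, -0.999, 0.001], [0.001, -0.001, -1.0]]
force: [-0.7, 1.9, 2.0]
opening: 0.281
grasp_force: 30.0
```

Emit:
apply_moves --steps '[[[0.3, 0, -0.17, 0, 0, 0, -1], [0.6, 0, -0.35, 0, 0, 0, -1], [0.85, 0, -0.5, 0, 0, 0, -1], [0.85, 0, -0.5, 0, 0, 0, -1]]]'

```text
time_s: 60.5
position: [0.6684, -0.1156, 0.3281]
tcp_rot: [[0.999, 0.053, -0.002], [0.053, -0.999, 0.001], [-0.002, -0.001, -1.0]]
force: [-4.3, 2.5, 0.7]
opening: 0.279
grasp_force: 30.0
```

Run:
```python
from h import *
st();w=bot.capture("wrist");cv2.imwrite("pics/w20.png",w);g=cv2.cvtColor(w,cv2.COLOR_BGR2GRAY)
# column through slot/pin (x~322), compare with hooked picture
print("col322",g[170:216,322].tolist());print("col335",g[170:216,335].tolist())
```

```text
t 60.5 pos [ 0.6684 -0.1156  0.3281] yaw 3.05 z [-0.002  0.001 -1.   ] F [-4.3  2.5  0.7] open 0.279 g 30.0
col322 [200, 195, 181, 151, 121, 113, 112, 115, 116, 115, 115, 115, 117, 116, 117, 116, 118, 115, 116, 118, 117, 116, 115, 116, 122, 149, 178, 195, 197, 197, 195, 194, 195, 191, 193, 195, 197, 197, 197, 197, 198, 197, 196, 199, 194, 196]
col335 [198, 196, 196, 198, 201, 199, 201, 200, 198, 189, 172, 159, 156, 153, 156, 158, 161, 167, 175, 180, 185, 187, 188, 186, 177, 145, 124, 116, 116, 118, 144, 176, 191, 193, 194, 194, 195, 192, 195, 193, 193, 194, 193, 192, 194, 194]
```

Emit:
apply_moves --steps '[[[0, -0.5, 0, 0, 0, 0, -1], [-0.05, -0.9, 0.03, 0, 0, 0, -1], [-0.12, -1.3, 0.07, 0, 0, 0, -1], [-0.2, -1.7, 0.12, 0, 0, 0, -1], [-0.32, -2.1, 0.18, 0, 0, 0, -1], [-0.45, -2.5, 0.26, 0, 0, 0, -1], [-0.6, -2.9, 0.35, 0, 0, 0, -1], [-0.7, -3.2, 0.4, 0, 0, 0, -1], [-0.7, -3.2, 0.4, 0, 0, 0, -1]]]'

```text
time_s: 61.68
position: [0.6612, -0.0888, 0.3242]
tcp_rot: [[0.999, 0.052, 0.003], [0.052, -0.999, -0.009], [0.002, 0.009, -1.0]]
force: [-2.1, -7.4, -1.7]
opening: 0.255
grasp_force: 29.0
```

Run:
```python
from h import *
st()
```

```text
t 61.67 pos [ 0.6612 -0.0888  0.3242] yaw 2.97 z [ 0.003 -0.009 -1.   ] F [-2.1 -7.4 -1.7] open 0.255 g 29.0
```

Emit:
apply_moves --steps '[[[-0.4, 0.3, 0.23, 0, 0, 0, -1], [-1.0, 0.3, 0.58, 0, 0, 0, -1], [-1.7, 0.3, 0.98, 0, 0, 0, -1], [-2.6, 0.3, 1.5, 0, 0, 0, -1], [-2.6, 0.3, 1.5, 0, 0, 0, -1]]]'

```text
time_s: 62.3
position: [0.6332, -0.0902, 0.308]
tcp_rot: [[0.999, 0.053, -0.002], [0.053, -0.999, -0.003], [-0.002, 0.003, -1.0]]
force: [-0.9, -7.2, -3.6]
opening: 0.256
grasp_force: 29.1
```

Run:
```python
from h import *
st();w=bot.capture("wrist");cv2.imwrite("pics/w21.png",w)
m=bot.camera_model("wrist");print("knob-TCP check; catch pin",proj("wrist",W0+RW@(np.array([-.093,-.150,.152])+.333*U+.01*N),m).round(0))
y=cv2.inRange(cv2.cvtColor(w,cv2.COLOR_BGR2HSV),(20,150,150),(32,255,255));ys,xs=np.nonzero(y[:228]);print("yellow bar rows",np.percentile(ys[(xs<200)],[1,50,99]) if (xs<200).any() else None)
```

```text
t 62.3 pos [ 0.6332 -0.0902  0.308 ] yaw 3.03 z [-0.002 -0.003 -1.   ] F [-0.9 -7.2 -3.6] open 0.256 g 29.1
knob-TCP check; catch pin [378. 135.]
yellow bar rows None
```

Emit:
apply_moves --steps '[[[-0.6, 0, 0.35, 0, 0, 0, -1], [-1.6, 0, 0.92, 0, 0, 0, -1], [-2.7, 0, 1.56, 0, 0, 0, -1], [-3.8, 0, 2.19, 0, 0, 0, -1], [-4.9, 0, 2.83, 0, 0, 0, -1], [-6.0, 0, 3.46, 0, 0, 0, -1], [-7.1, 0, 4.1, 0, 0, 0, -1], [-8.2, 0, 4.73, 0, 0, 0, -1], [-9.3, 0, 5.37, 0, 0, 0, -1], [-10.4, 0, 6.0, 0, 0, 0, -1], [-11.5, 0, 6.64, 0, 0, 0, -1], [-12.6, 0, 7.27, 0, 0, 0, -1], [-13.7, 0, 7.91, 0, 0, 0, -1], [-14.8, 0, 8.54, 0, 0, 0, -1], [-15.9, 0, 9.18, 0, 0, 0, -1], [-17.0, 0, 9.81, 0, 0, 0, -1], [-17.8, 0, 10.28, 0, 0, 0, -1], [-18.4, 0, 10.62, 0, 0, 0, -1], [-18.7, 0, 10.8, 0, 0, 0, -1], [-18.7, 0, 10.8, 0, 0, 0, -1]]]'

```text
time_s: 64.85
position: [0.4474, -0.0985, 0.201]
tcp_rot: [[0.999, 0.052, -0.0], [0.052, -0.999, 0.001], [-0.0, -0.001, -1.0]]
force: [2.5, -0.7, -11.3]
opening: 0.253
grasp_force: 29.6
```

Run:
```python
from h import *
st();s=bot.read_state();print(((np.array(s["position"])-[.4339,-.0984,.1928])@(RW@np.c_[U,[0,1,0],N])).round(4))
```

```text
t 64.85 pos [ 0.4474 -0.0985  0.201 ] yaw 3.01 z [-0.     0.001 -1.   ] F [  2.5  -0.7 -11.3] open 0.253 g 29.6
[ 0.0158 -0.0008  0.0004]
```

Emit:
apply_moves --steps '[[[-0.3, 0, 0.17, 0, 0, 0, -1], [-0.6, 0, 0.35, 0, 0, 0, -1], [-0.9, 0, 0.52, 0, 0, 0, -1], [-1.1, 0, 0.63, 0, 0, 0, -1], [-1.1, 0, 0.63, 0, 0, 0, -1]]]'

```text
time_s: 65.47
position: [0.4423, -0.099, 0.1979]
tcp_rot: [[0.999, 0.05, 0.014], [0.05, -0.999, 0.0], [0.014, 0.001, -1.0]]
force: [11.4, 8.2, 3.8]
opening: 0.255
grasp_force: 30.5
```

Emit:
apply_moves --steps '[[[-0.2, 0, 0.12, 0, 0, 0, -1], [-0.4, 0, 0.23, 0, 0, 0, -1], [-0.6, 0, 0.35, 0, 0, 0, -1], [-0.6, 0, 0.35, 0, 0, 0, -1]]]'

```text
time_s: 65.97
position: [0.4419, -0.099, 0.1973]
tcp_rot: [[0.999, 0.047, 0.028], [0.047, -0.999, 0.0], [0.028, 0.001, -1.0]]
force: [18.6, 17.0, 18.7]
opening: 0.259
grasp_force: 31.4
```

Run:
```python
from h import *
st();s=bot.read_state();print(((np.array(s["position"])-[.4339,-.0984,.1928])@(RW@np.c_[U,[0,1,0],N])).round(4))
```

```text
t 65.97 pos [ 0.4419 -0.099   0.1973] yaw 2.67 z [ 0.028  0.    -1.   ] F [18.6 17.  18.7] open 0.259 g 31.4
[ 0.0092 -0.001  -0.    ]
```

Emit:
apply_moves --steps '[[[0.5, 0, -0.3, 0, 0, 0, -1], [1.0, 0, -0.6, 0, 0, 0, -1], [1.0, 0, -0.6, 0, 0, 0, -1]]]'

```text
time_s: 66.35
position: [0.4424, -0.0988, 0.1979]
tcp_rot: [[0.999, 0.053, 0.004], [0.053, -0.999, 0.0], [0.004, -0.0, -1.0]]
force: [6.8, 2.4, -9.1]
opening: 0.25
grasp_force: 30.0
```

Run:
```python
from h import *
st();s=bot.capture("scene");cv2.imwrite("pics/s22.png",s)
def yel(s):
    k=cv2.inRange(cv2.cvtColor(s,cv2.COLOR_BGR2HSV),(22,150,120),(32,255,255));k[:150]=0;k[225:]=0;k[:,:255]=0;k[:,:]=k;k[:,375:]=0
    ys,xs=np.nonzero(k);return len(xs),xs.min(),xs.max(),xs[ys.argmin()],ys.min(),ys.max(),xs[ys.argmax()]
print(yel(cv2.imread("pics/scene0.png")),yel(s))
a=cv2.imread("pics/scene0.png");d=cv2.absdiff(a,s)[165:215,270:365].max(2);print("diff frac",(d>40).mean())
```

```text
t 66.35 pos [ 0.4424 -0.0988  0.1979] yaw 3.02 z [ 0.004  0.    -1.   ] F [ 6.8  2.4 -9.1] open 0.25 g 30.0
(127, np.int64(272), np.int64(355), np.int64(354), np.int64(170), np.int64(210), np.int64(272)) (133, np.int64(272), np.int64(355), np.int64(354), np.int64(170), np.int64(210), np.int64(272))
diff frac 0.18821052631578947
```

Emit:
apply_moves --steps '[[[0, 0, 0, 0, 0, 0, -0.2], [0, 0, 0, 0, 0, 0, 0.1], [0, 0, 0, 0, 0, 0, 0.3], [0, 0, 0, 0, 0, 0, 0.3], [0, 0, -2, 0, 0, 0, 0.3], [0, 0, -6, 0, 0, 0, 0.3], [-2, 6, -11, 0, 0, 0, 0.3], [-4, 14, -14, 0, 0, 0, 0.3], [-5, 22, -14, 0, 0, 0, 0.3], [-5, 22, -14, 0, 0, 0, 0.3], [-5, 22, -14, 0, 0, 0, 0.3]]]'

```text
time_s: 67.78
position: [0.4018, -0.3259, 0.3379]
tcp_rot: [[0.999, 0.048, 0.001], [0.048, -0.999, -0.003], [0.001, 0.003, -1.0]]
force: [0.5, 0.8, -0.0]
opening: 0.651
grasp_force: 0.0
```

Run:
```python
from h import *
st();s=bot.capture("scene");cv2.imwrite("pics/s23.png",s)
a=cv2.imread("pics/scene0.png");k=lambda s:cv2.inRange(cv2.cvtColor(s,cv2.COLOR_BGR2HSV),(22,150,120),(32,255,255))[150:225,255:375]
print("yellow xor",(k(a)!=k(s)).sum(),(k(a)>0).sum())
print(orange("scene",(260,100,440,280)),blue("scene",(190,180,300,330)))
print([proj("scene",p).round(0).tolist() for p in ([.5335,.42,.02],[.4343,.4094,.02],[.544,.347,.02],[.445,.334,.02])])
t=bot.capture("top");h=cv2.cvtColor(t,cv2.COLOR_BGR2HSV)
tray()
```

```text
t 67.78 pos [ 0.4018 -0.3259  0.3379] yaw 2.73 z [ 0.001 -0.003 -1.   ] F [ 0.5  0.8 -0. ] open 0.651 g 0.0
yellow xor 6 127
[(39.5, (374, 198, 12, 6)), (32.5, (351, 189, 12, 7)), (35.5, (382, 188, 12, 7)), (31.5, (361, 181, 11, 6)), (80.0, (407, 167, 18, 13))] [(78.0, [[250, 261], [245, 263], [246, 278], [251, 276]]), (161.5, [[250, 238], [235, 243], [237, 254], [241, 253], [243, 250], [251, 248]])]
[[389.0, 189.0], [367.0, 182.0], [380.0, 198.0], [358.0, 191.0]]
tray [0.487  0.3903] size [0.2263 0.1427] yaw 7.3 corners [[0.3659999966621399, 0.44699999690055847], [0.3840000033378601, 0.3050000071525574], [0.6079999804496765, 0.33399999141693115], [0.5899999737739563, 0.47600001096725464]]
```

```bash
python3 -c "
from rig import bot
print(bot.hand_in())"
```

```text
the job is handed in; nothing more can be done
None
```

The job is handed in: guide b hangs on the left rack pin (guide a was absent), all four spools stand in the tray, and the guard was unhooked and lowered fully under control; the final camera checks agree, and no verdict came back.

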